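# Pin the draw-bar into the yoke of a bench slide

## Task

Take the larger of the two pull-pins out of the rack and couple the draw-bar to the steel yoke with it: go in through the slot of the upper ear, feel for the eye of the draw-bar, which lies hidden somewhere back along the slot, draw the bar forward with the pin until it stands over the bore of the lower ear, and push the pin fully home, collar down on the upper ear, then let go. Work by feel and never force anything (no more than about 25 N on the pin or the yoke), and leave the rest of the bench undisturbed.

Things in the scene. Friction and masses are not known exactly. Their poses are not given: they have to be found in the camera images.
- pin_grip (a point): Centre of the flat grip of the larger, plain steel pull-pin (loose, about 120 g). The tab is 26 mm wide (x), 14 mm thick (y: pinch here), 38 mm tall; z runs up the pin, away from its nose. It lies 25 mm above the collar's underside. The pin starts in either rack hole, hanging by its collar with 1.5 mm play, its grip within 0.5 rad of the rack's yaw.
- pin_seat (a point): Centre of the underside of the larger pin's round collar (26 mm across, 4 mm thick), 25 mm below the grip's centre and 50 mm above the nose.
- pin_tip (a point): Centre of the larger pin's flat nose. The round shank above it is 12 mm in diameter and 50 mm long up to the collar; its last 5 mm taper to 9 mm across at the nose. The nose slips into the eye or the bore when within about 2 mm of its centre.
- thin_pin_grip (a point): Centre of the grip of the smaller, thinner steel pull-pin that stands in the rack's other hole (shank 8 mm by 40 mm, collar 20 mm across, grip 16 mm wide, 14 mm thick, 38 mm tall). Not wanted: leave it where it is.
- rack_top (a point): Centre of the top of the fixed grey plastic pin rack, 56 mm (x) by 136 mm (y), 60 mm tall, with two 15 mm through holes at 35 mm either way along its y.
- bore (a point): On the axis of the lower ear's bore, level with the upper ear's top, 68 mm above the bench: where the collar must seat. z up; x along the draw-bar, away from the yoke's closed end (axes of the slot and bar points alike). Lower ear: 12 mm thick, top at 42 mm, one round through bore 13.5 mm across. Below it is free space down to 12 mm; the seated nose stands at 18 mm.
- dome: Bystander: clear glass dust dome, 88 mm across and 71 mm tall with its knob; origin under its centre.
- driver: Bystander: small screwdriver with a black handle, about 150 mm long, lying on the bench.
- oiler: Bystander: small closed jar, 36 mm across and 60 mm tall; origin under its centre.
- pin: The larger pin as a body; its origin is the centre of its nose, z up the pin.
- thin_pin: The smaller pin as a body; its origin is the centre of its nose.
- yoke: The fixed yoke with grey foot (205 x 80 x 12 mm, x = -45 to +160 mm), two steel ears with a closed end at x = -34 to -45 mm, draw-bar, and white guide block 70 mm tall at x = 107 to 153 mm; origin on the bench under the bore's axis, axes as the bore point's.
- slot (a point): Centre of the upper ear's through slot at the ear's top, 68 mm up, 9 mm from the bore axis along x. The slot is 13.5 mm wide (y) and 32.6 mm long: from x = -7.3 to +25.3 mm counted from the bore axis, so that its near end lies by the bore. The upper ear is 10 mm thick, 44 mm wide and 70 mm long (x = -34 to +36 mm).
- bar_way (a point): Fixed point at the upper face of the bright metal draw-bar (56 mm up, 12 mm thick, 30 mm wide), 12 mm along x from the bore axis. The bar slides along x only, takes some 6 N, and stays put. Its round eye, 13.5 mm across, starts 6 to 18 mm along x from the bore axis: not measured, visible through the slot. Over 8 N on the bar's plain face may drag it; it can travel -3 to +20 mm.

How it is judged:
By the outcome, as a careful person would: the job done as asked, in the order asked, and still so for the second after the job is handed in, with the robot touching nothing.
It also fails if it takes over 50 s, if anything falls off the work surface, if the arm or the gripper's body presses on something with over 40 N, if the wrist force passes 120 N, or if a joint passes its speed limit or range.

## Robot

A 7-joint arm with a two-finger parallel gripper is mounted at the origin on the work surface. World frame = base frame: x ahead of the robot, y to its left, z up, the work surface at z = 0. Lengths are in m, angles in rad, forces in N, time in s.
With the tool pointing down it reaches from about 0.425 to 0.825 m from the base axis. Payload 3.6 kg.
Tool frame: the origin (TCP) lies midway between the tips of the shut fingers; the grasp point (between the pads) lies 19 mm behind it; z points along the fingers, x is the direction in which the jaws open and shut, and the axes are right-handed (so a half turn about z gives the same grasp; the last joint's range is limited). The gripper opens to 93 mm and grips with 3 to 60 N. Pads are 15 mm wide; open, the fingers measure 128 mm over their backs; the gripper's body (75 mm by 188 mm) begins 65 mm behind the grasp point.
Start: joints at [1.151, 0.615, -0.013, 1.423, 0.008, 1.103, -0.04], TCP at [0.249, -0.6, 0.219] pointing down, gripper open.
Joint ranges: [-3.12, 3.12], [-0.3, 2.06], [-1.34, 1.32], [0.26, 2.42], [-1.36, 4.5], [0.01, 1.98], [-2.84, 2.84]. Speed limits (rad/s): [2.79, 2.79, 3.14, 3.14, 3.14, 3.14, 3.14].

## Interface

Orientations are given as a unit quaternion [x, y, z, w].
In Python, from station import manip gives the robot as it stands. The module is installed in compiled form; this text tells all that it offers.
- The arm moves only by the tool drive_tool, never from a script. Its argument "motion" is text: rows parted by semicolons, each of 7 numbers parted by spaces: the opening, from 0 (shut) to 1 (fully open), then the shift along the tool's x, y, z in mm, then the turn, a rotation vector about the tool's x, y, z in degrees. In form: claw x y z ax ay az; .... A call has 1 to 5 rows; each row shifts and turns the commanded pose from where the row before left it, along the tool's axes as they then stand; what a row does not reach is not made up. A row lasts 1/10 s, in which the tool goes at most 50 mm and 8.59 degrees, less where a joint would pass 70% of its speed; a pose out of reach is approached as far as the arm can. A call is refused whole if a number of a shift passes 50 or a number of a turn 8.59, either way. A call with a gripper value outside its range is refused whole. The fingers move at their own pace and stop on an object; "force" is the grip in N (left out, the last holds). Time passes only in rows, so rows that do not move let the fingers close. It gives the time, the measured TCP pose, the force and the opening at its end, in the units of the state.
- manip.read_state(): the state, without advancing time (a new reading comes with each control period).
- manip.snapshot(name): name is "scene" or "top"; returns a dict with "color" (420x560x3 uint8, red, green, blue), "vfov" (degrees; the focal length in pixels is half the picture's height over the tangent of half this angle, whatever the lens; pixels are square), "cx", "cy" (the principal point, pixels), "k1" (the pictures are not rectified: a ray, as slopes to the right and down, at radius r is drawn at 1 + k1 r^2 times it, then the intrinsics apply), "eye" and "attitude" of the camera in the world. Camera axes: x right, y down, z forward; pixel columns grow to the right and rows downward; lengths in m; the calibration is good to about 2 mm. A picture is of the moment at which its call begins. There is no depth.
- manip.hand_in(): hands the job in, once; it reports no verdict.
Trained networks look in a picture, given as the dict that the camera call returned (one of the last four; its "shot" number tells which), for a name from the list of things; names that differ only in an ending like _2 or _b are one class to them, and where a whole thing is asked for, a point or a joint stands for the part that bears it (a point fixed in the world has none). Each returns a list of dicts, best first, with "score" (0 to 1); they miss things now and then, are a little off and sometimes report something else, mostly with a low value. They report only what shows in the picture. A call takes as long as a camera call.
- manip.recognise(label, picture): "bbox" ([centre column, centre row, width, height] in pixels, round what is visible of it).
- manip.masks_of(label, picture): "region" (420x560 bool, what is visible of it) and "bbox" ([centre column, centre row, width, height] in pixels, round what is visible of it).
The state is a dict: "clock": time; "q": joint angles; "joint_velocities": joint speeds; "tau": joint torques, N m; "ee_pos": TCP position; "ee_rot": TCP orientation; "ft_force": force on the tool from outside, world axes, zero at the start; "wrist_torque": the same for the moment, N m; "width": finger opening in m.
Only numpy, scipy, OpenCV 4.12 (cv2) and the standard library are available. Lean on these libraries where they do the work, as an engineer would, in place of code of your own. Each camera call takes 0.05 s, during which the arm holds its last target.

## Working session

There is one attempt and no reset: what is moved stays moved. The work goes in short steps, Python scripts to look and compute and a tool call to move; the robot and the scene stay as the last step left them, time stands still between calls to the robot, and variables do not carry over. Pictures are saved under pics/ and viewed, and the job is handed in when it is done.

Besides the shell and the picture viewer there is one more tool, called after "Call:" in YAML: its name, and indented under it one key for each argument. drive_tool: Moves the arm, as the interface text tells. Its arguments: {"type":"object","properties":{"motion":{"type":"string"},"force":{"type":"number"}},"required":["motion"]}

```bash
ls; mkdir -p pics
cat > h.py <<'E'
import numpy as np, cv2
from scipy.spatial.transform import Rotation as R
def cam(p):
    f=210/np.tan(np.radians(p['vfov'])/2)
    a=np.array(p['attitude'])
    M=a if a.shape==(3,3) else R.from_quat(a).as_matrix()
    return f,p['cx'],p['cy'],p['k1'],np.array(p['eye']),M
def proj(p,X):
    f,cx,cy,k1,e,M=cam(p)
    c=(np.atleast_2d(X)-e)@M
    s=c[:,:2]/c[:,2:]
    s=s*(1+k1*(s**2).sum(1,keepdims=True))
    return s*f+[cx,cy]
def ray(p,uv):
    f,cx,cy,k1,e,M=cam(p)
    d=(np.array(uv,float)-[cx,cy])/f
    s=d.copy()
    for _ in range(30): s=d/(1+k1*(s@s))
    v=M@np.array([s[0],s[1],1]); return e,v/np.linalg.norm(v)
def atz(p,uv,z):
    e,v=ray(p,uv); return e+v*(z-e[2])/v[2]
def save(name,img,crop=None,s=1):
    if crop: r0,r1,c0,c1=crop; img=img[r0:r1,c0:c1]
    img=cv2.resize(img,None,fx=s,fy=s,interpolation=cv2.INTER_CUBIC)
    cv2.imwrite('pics/'+name,img[:,:,::-1])
E
python3 - <<'E'
from h import *
from station import manip
import pickle
print(manip.read_state())
for n in ['scene','top']:
    p=manip.snapshot(n); save(n+'0.png',p['color']); pickle.dump(p,open(n+'0.pkl','wb'))
    print({k:v for k,v in p.items() if k!='color'})
    for l in ['pin_grip','pin_seat','pin_tip','thin_pin_grip','rack_top','bore','slot','bar_way','pin','thin_pin','yoke','dome','driver','oiler']:
        r=manip.recognise(l,p)
        print(l,[(np.round(x['bbox'],1).tolist(),round(x['score'],2)) for x in r[:3]])
print(manip.read_state()['clock'])
E
```

```text
pics
{'clock': 0.0, 'q': array([ 1.15048697,  0.61589448, -0.01260642,  1.42490707,  0.00806834,
        1.10338432, -0.04042701]), 'joint_velocities': array([-4.89201533e-05,  7.98460919e-04,  1.16641044e-03,  9.57936661e-04,
       -1.90756293e-04, -1.49767590e-04, -2.08296908e-04]), 'tau': array([-2.94226629e-04, -4.58930683e+01,  2.09258236e-01, -1.65743029e+01,
       -6.10784255e-02,  2.05963390e-02,  2.30613032e-04]), 'ee_pos': array([ 0.24911705, -0.59950601,  0.21749454]), 'ee_rot': array([ 8.31781988e-01, -5.55100988e-01, -1.06182413e-03, -7.00213812e-04]), 'ft_force': array([ 0.62827424, -0.01592832, -0.29714002]), 'wrist_torque': array([-0.04630708, -0.0003915 ,  0.00129773]), 'width': 0.09349099542499306}
{'vfov': 49.362232953029036, 'cx': 286.09086762622644, 'cy': 208.92563698141555, 'k1': -0.03933758105775317, 'eye': array([1.34043052, 0.34723222, 0.82382115]), 'attitude': array([ 0.5128857 ,  0.75125552, -0.34770032, -0.22730572]), 'shot': 1}
pin_grip [([228.5, 196.7, 6.0, 15.3], 0.5)]
pin_seat [([227.1, 201.4, 11.9, 17.3], 0.49)]
pin_tip [([334.7, 248.6, 73.0, 77.5],
[... 679 characters left out ...]
805946750537281, 'eye': array([0.45099688, 0.02558765, 1.13268346]), 'attitude': array([ 0.71117017, -0.69962646,  0.03621535, -0.05872177]), 'shot': 2}
pin_grip [([358.4, 215.4, 10.2, 12.1], 0.45)]
pin_seat [([358.4, 212.8, 11.7, 7.0], 0.6)]
pin_tip [([357.8, 216.2, 7.5, 12.2], 0.48)]
thin_pin_grip [([384.1, 224.7, 5.7, 5.7], 0.39)]
rack_top [([369.3, 221.2, 49.8, 37.5], 0.91)]
bore [([253.1, 213.2, 45.5, 73.8], 0.72)]
slot []
bar_way [([252.0, 211.2, 55.7, 73.2], 0.84)]
pin [([356.6, 212.6, 5.8, 9.6], 0.46)]
thin_pin [([333.5, 158.2, 32.4, 26.6], 0.64)]
yoke [([252.9, 209.6, 49.8, 73.0], 0.62)]
dome [([331.0, 157.6, 29.0, 32.1], 0.6)]
driver [([402.9, 161.6, 16.9, 21.1], 0.7)]
oiler []
1.5
```

View pictures.

Run:
```python
from h import *
import pickle
for n,c in [('scene',(140,320,120,480)),('top',(100,290,200,440))]:
    p=pickle.load(open(n+'0.pkl','rb')); s=2.2 if n=='scene' else 3
    save(n+'0c.png',p['color'],c,s)
p=pickle.load(open('top0.pkl','rb'));save('top0y.png',p['color'],(165,260,200,300),6)
save('top0r.png',p['color'],(190,255,330,410),8)
p=pickle.load(open('scene0.pkl','rb'));save('scene0y.png',p['color'],(205,295,285,385),6)
save('scene0r.png',p['color'],(175,240,180,260),8)
```

```text
(no output)
```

View pics/scene0c.png

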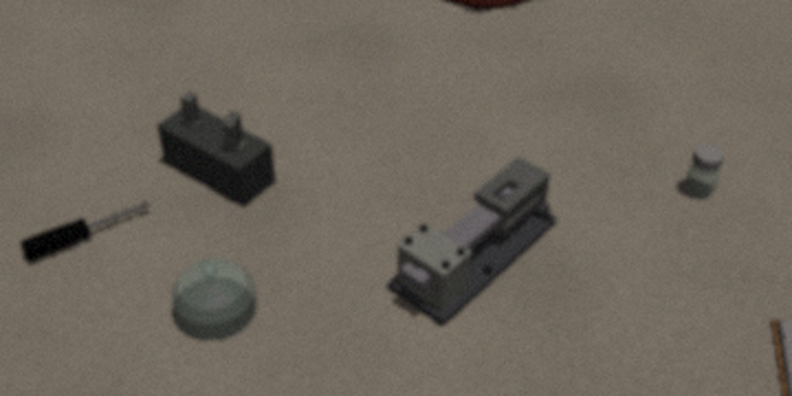

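View pics/top0c.png

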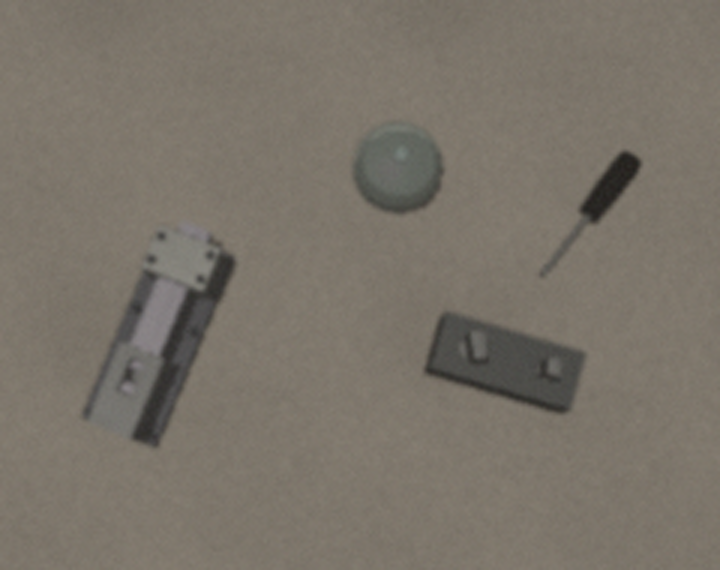

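View pics/top0y.png

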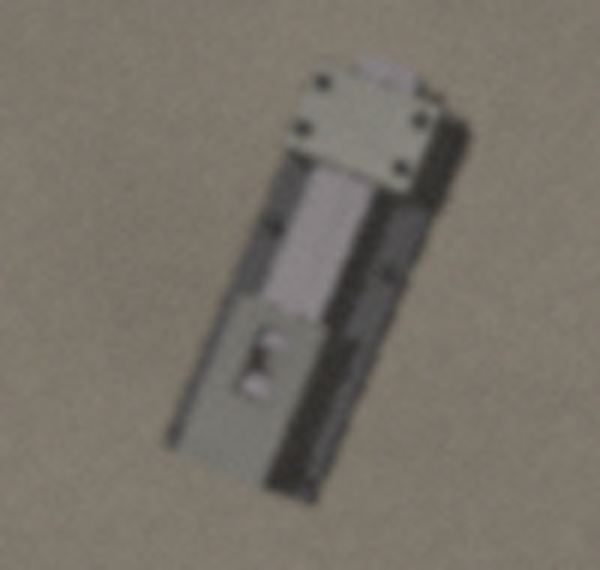

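View pics/top0r.png

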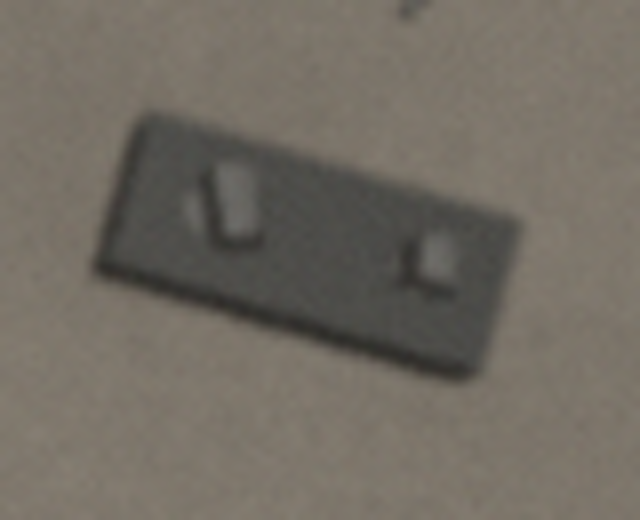

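View pics/scene0y.png

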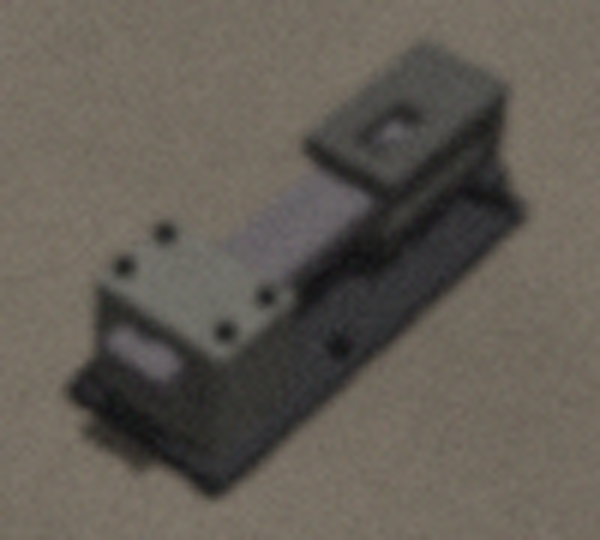

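View pics/scene0r.png

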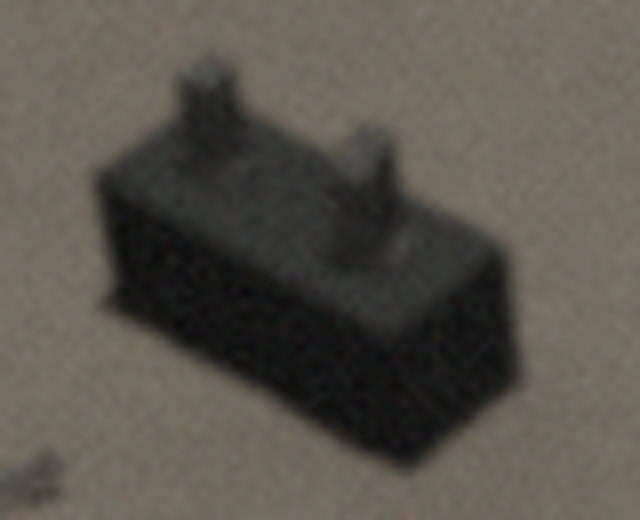

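```bash
cat > fit.py <<'E'
from h import *
import pickle
from scipy.optimize import least_squares
T=pickle.load(open('top0.pkl','rb'));S=pickle.load(open('scene0.pkl','rb'))
def up(u,v,s,c0,r0): return np.array([(u+.5)/s-.5+c0,(v+.5)/s-.5+r0])
ty=lambda u,v: up(u,v,6,200,165)
sy=lambda u,v: up(u,v,6,285,205)
# yoke pts (mm) and pixels
YP=[(36,22,68),(36,-22,68),(-45,-22,68)]
yt=[ty(240,292),ty(328,322),ty(262,487)]
YS=[(36,22,68),(36,-22,68),(-45,-22,68),(-45,22,68),(160,40,12),(160,-40,12)]
# scene: near guide left... 
def tf(q,P): 
    P=np.array(P,float)/1000; c,s=np.cos(q[2]),np.sin(q[2])
    return np.c_[q[0]+c*P[:,0]-s*P[:,1],q[1]+s*P[:,0]+c*P[:,1],P[:,2]]
ys=[sy(385,190),sy(308,145),sy(425,40),sy(508,85)]
f=lambda q,P,c,px:(proj(c,tf(q,P))-np.array(px))
def orient(P,c,px,q0):
    r=least_squares(lambda q:f(q,P,c,px).ravel(),q0); return r.x,r.fun.reshape(-1,2)
a,ra=orient(YP,T,yt,[.45,.15,-.4]);print('top',a,ra.round(2).tolist())
Ys=[(36,-22,68),(36,22,68),(-45,22,68),(-45,-22,68)]
best=None
for perm in ([0,1,2,3],[1,0,3,2]):
    b,rb=orient([Ys[i] for i in perm],S,ys,[.45,.15,-.4]);print('scene',b,rb.round(2).tolist())
# rack
tr=lambda u,v: up(u,v,8,330,190); sr=lambda u,v: up(u,v,8,180,175)
RP=[(28,68,60),(28,-68,60),(-28,-68,60),(-28,68,60)]
a2,r2=orient(RP,T,[tr(145,113),tr(522,217),tr(478,374),tr(100,266)],[.45,-.2,-.2]);print('rack top',a2,r2.round(2).tolist())
b2,r2=orient([RP[i] for i in (1,2,3,0)],S,[sr(100,180),sr(240,100),sr(505,255),sr(395,335)],[.45,-.2,-.2]);print('rack sc',b2,r2.round(2).tolist())
E
python3 fit.py
```

```text
top [ 0.53155624  0.18472003 -0.34771691] [[-0.01, -0.26], [-0.15, 0.3], [0.15, -0.04]]
scene [ 0.53028426  0.18104938 -0.6381747 ] [[-15.24, -12.14], [8.6, 6.01], [15.69, 11.0], [-9.49, -6.54]]
scene [ 0.53199342  0.18270038 -0.36696044] [[0.96, 0.21], [-0.93, -0.84], [-0.38, 0.12], [0.32, 0.49]]
rack top [ 0.55987315 -0.1678448  -0.26568453] [[-0.1, -0.03], [-0.39, 0.25], [0.17, -0.13], [0.31, -0.08]]
rack sc [ 0.56101245 -0.16821855 -0.31727092] [[0.44, -0.82], [-1.49, -0.97], [1.37, 0.07], [-0.39, 1.4]]
```

```bash
cat >> h.py <<'E'
def rect(p,q,z,xr,yr,s=4):
    # bird view in frame q (x,y,yaw) at height z (m); up=+x, left=+y ; mm ranges
    xs=np.arange(xr[1],xr[0],-1/s); yy=np.arange(yr[1],yr[0],-1/s)
    X,Y=np.meshgrid(xs,yy,indexing='ij'); c,sn=np.cos(q[2]),np.sin(q[2])
    W=np.stack([q[0]+(c*X-sn*Y)/1000,q[1]+(sn*X+c*Y)/1000,np.full_like(X,z)],-1).reshape(-1,3)
    uv=proj(p,W).reshape(X.shape+(2,)).astype(np.float32)
    im=cv2.remap(p['color'],uv[...,0],uv[...,1],cv2.INTER_CUBIC)
    return im
def grid(im,xr,yr,s,step=10):
    im=im.copy()
    for x in range(int(np.ceil(xr[0]/step)*step),int(xr[1])+1,step):
        r=int((xr[1]-x)*s); im[max(r-0,0):r+1]=(255,255,0) if x==0 else im[max(r,0):r+1]//2+90
    for y in range(int(np.ceil(yr[0]/step)*step),int(yr[1])+1,step):
        c=int((yr[1]-y)*s); im[:,c:c+1]=(255,255,0) if y==0 else im[:,c:c+1]//2+90
    return im
E
cat > r1.py <<'E'
from h import *
import pickle
T=pickle.load(open('top0.pkl','rb'));S=pickle.load(open('scene0.pkl','rb'))
q=[.5318,.1837,-.355]; xr,yr=(-60,60),(-50,50)
a=[grid(cv2.convertScaleAbs(rect(p,q,.068,xr,yr,4),alpha=1.7),xr,yr,4) for p in (T,S)]
save('ry.png',np.hstack(a))
q=[.5605,-.168,-.28]; xr,yr=(-45,45),(-80,80)
a=[grid(cv2.convertScaleAbs(rect(p,q,z,xr,yr,2.4),alpha=2),xr,yr,2.4) for z in (.060,.104) for p in (T,S)]
save('rr.png',np.vstack([np.hstack(a[:2]),np.hstack(a[2:])]))
E
python3 r1.py
```

```text
(no output)
```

View pics/ry.png

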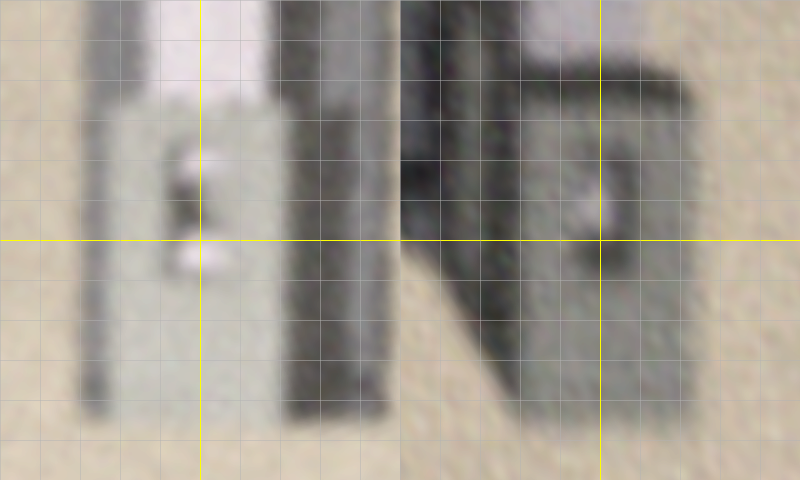

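View pics/rr.png

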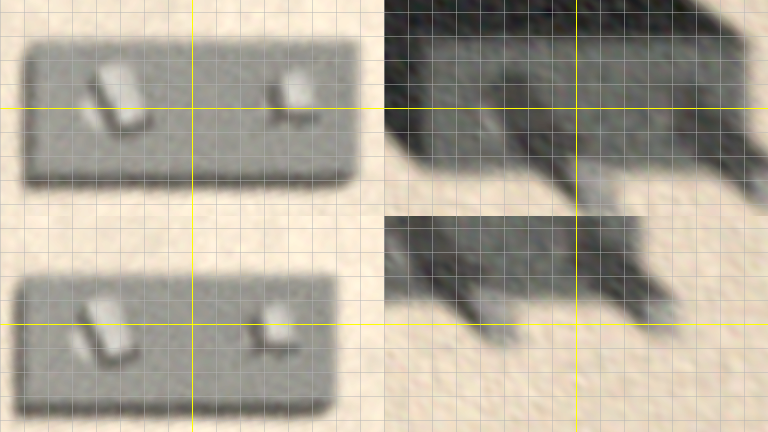

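```bash
cat > go.py <<'E'
import sys
from h import *
from station import manip
# usage: go.py x y z yaw_of_toolx(rad or n)
st=manip.read_state(); Rm=R.from_quat(st['ee_rot']); p=np.array(st['ee_pos'])
t=np.array([float(v) for v in sys.argv[1:4]])
print('clock',round(st['clock'],2),'pos',(p*1000).round(1),'f',st['ft_force'].round(2),'M',st['wrist_torque'].round(2),'w',round(st['width']*1000,1))
M=Rm.as_matrix();yaw=np.arctan2(M[1,0],M[0,0]);print('yaw',yaw.round(4),'tiltz',M[:,2].round(4))
if len(sys.argv)>4:
    y=float(sys.argv[4]); Rt=R.from_matrix(np.array([[np.cos(y),np.sin(y),0],[np.sin(y),-np.cos(y),0],[0,0,-1]]))
    print('turn tool deg',np.degrees((Rm.inv()*Rt).as_rotvec()).round(2))
print('shift tool mm',((t-p)@M*1000).round(2))
E
python3 go.py .571 -.135 .2 -1.49
```

```text
clock 1.5 pos [ 249.5 -600.2  218.6] f [-0.33  0.08  0.65] M [ 0.01 -0.03 -0.05] w 93.2
yaw -1.1769 tiltz [ 0.  0. -1.]
turn tool deg [-0.    0.   17.94]
shift tool mm [-306.2  -475.46   18.67]
```

Call:
drive_tool:
  motion: "0.5 -25 -39 0 0 0 0;0.5 -25 -39 0 0 0 0;0.5 -25 -39 0 0 0 0;0.5 -25 -39 0 0 0 0;0.5 -25 -39 0 0 0 0"
  force: 20

```text
clock: 2.0
ee_pos: [0.3825, -0.4084, 0.2189]
ee_rot: [0.832, -0.555, 0.0, -0.0]
ft_force: [0.3, 0.6, 0.3]
width: 0.0574
```

Call:
drive_tool:
  motion: "0.5 -25 -39 0 0 0 0;0.5 -25 -39 0 0 0 0;0.5 -25 -39 0 0 0 0;0.5 -25 -39 0 0 0 0;0.5 -25 -39 0 0 0 0"

```text
clock: 2.5
ee_pos: [0.5146, -0.2182, 0.219]
ee_rot: [0.832, -0.555, 0.0, -0.0]
ft_force: [0.8, -0.1, -0.6]
width: 0.0465
```

```bash
python3 go.py .571 -.135 .2 -1.49
```

```text
clock 2.5 pos [ 514.6 -218.2  219. ] f [ 0.78 -0.09 -0.61] M [-0.03 -0.06 -0.03] w 46.5
yaw -1.1771 tiltz [ 7.e-04 -3.e-04 -1.e+00]
turn tool deg [-0.03 -0.03 17.93]
shift tool mm [-55.19 -83.97  19.  ]
```

Call:
drive_tool:
  motion: "0.5 -25 -38 10 0 0 0;0.5 -24 -38 10 0 0 0;0.5 0 0 0 0 0 6;0.5 0 0 0 0 0 6;0.5 0 0 0 0 0 6"

```text
clock: 3.0
ee_pos: [0.5652, -0.1448, 0.1985]
ee_rot: [0.734, -0.68, -0.0, 0.0]
ft_force: [-0.4, -0.2, -0.2]
width: 0.0468
```

```bash
python3 go.py .571 -.135 .070 -1.49
python3 - <<'E'
from h import *
from station import manip
import pickle
p=manip.snapshot('scene');pickle.dump(p,open('s1.pkl','wb'));save('s1.png',p['color'],(110,250,150,310),5)
p=manip.snapshot('top');pickle.dump(p,open('t1.pkl','wb'));save('t1.png',p['color'],(160,270,300,430),6)
E
```

```text
clock 3.0 pos [ 565.2 -144.8  198.5] f [-0.38 -0.15 -0.25] M [0.06 0.   0.05] w 46.8
yaw -1.4943 tiltz [-1.e-04  0.e+00 -1.e+00]
turn tool deg [ 0.01  0.   -0.25]
shift tool mm [ -9.29  -6.52 128.54]
```

View pics/s1.png

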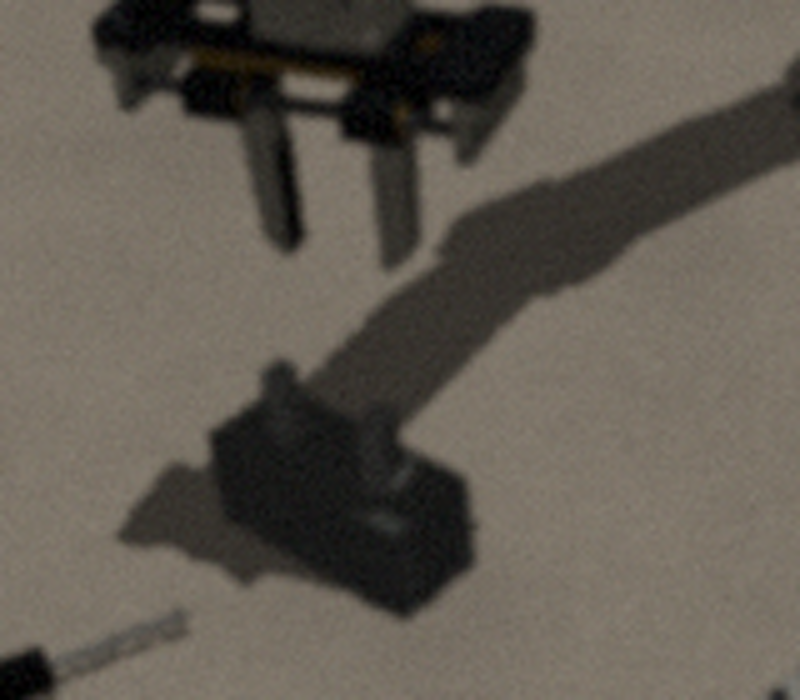

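View pics/t1.png

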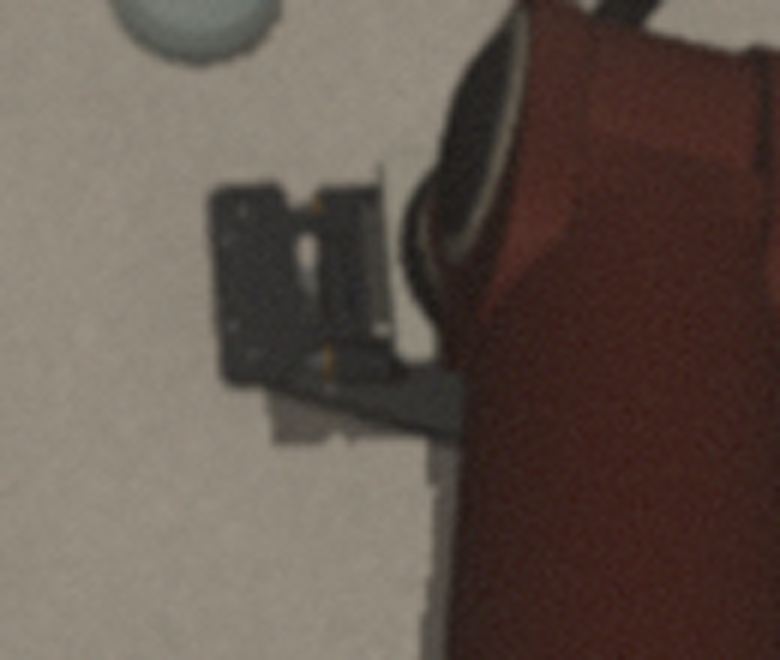

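Run:
```python
from h import *
import pickle
p=pickle.load(open('s1.pkl','rb'))
print(proj(p,[[.5652,-.1448,.1985]]))
# finger tip inner edges +-23.4 along tool x, width +-7.5 tool y
y=-1.494;tx=np.array([np.cos(y),np.sin(y),0]);ty=np.array([np.sin(y),-np.cos(y),0])
for sx in (-1,1):
  for d in (23.4,33):
    for sy in (-7.5,7.5):
      print(sx,d,sy,((proj(p,[np.array([.5652,-.1448,.1985])+tx*sx*d/1e3+ty*sy/1e3])[0]-[150,110])*5).round(0))
```

```text
[[219.20085158 160.25013779]]
-1 23.4 -7.5 [385. 268.]
-1 23.4 7.5 [397. 250.]
-1 33 -7.5 [404. 271.]
-1 33 7.5 [416. 254.]
1 23.4 -7.5 [295. 252.]
1 23.4 7.5 [308. 235.]
1 33 -7.5 [277. 249.]
1 33 7.5 [290. 232.]
```

```bash
cat > ov.py <<'E'
from h import *
import pickle,sys
def drawpin(p,c,yaw,im,s,off,w=26,t=14,col=(255,0,0)):
    # c: seat centre (m)
    cy,sy=np.cos(yaw),np.sin(yaw)
    def W(x,y,z): return [c[0]+(cy*x-sy*y)/1e3,c[1]+(sy*x+cy*y)/1e3,c[2]+z/1e3]
    P=lambda L:((proj(p,L)-off+.5)*s-.5).round().astype(int)
    for z in (6,44):
        cv2.polylines(im,[P([W(a,b,z) for a,b in ((w/2,t/2),(w/2,-t/2),(-w/2,-t/2),(-w/2,t/2))])],True,col,1)
    r=w/2
    cv2.polylines(im,[P([W(r*np.cos(a),r*np.sin(a),0) for a in np.linspace(0,6.28,30)])],True,(255,255,0),1)
    cv2.polylines(im,[P([W(0,0,0),W(0,0,-50)])],False,(0,255,0),1)
def box(p,q,b,im,s,off,col=(0,255,255)):
    c,sn=np.cos(q[2]),np.sin(q[2])
    P=lambda L:((proj(p,[[q[0]+(c*x-sn*y)/1e3,q[1]+(sn*x+c*y)/1e3,z/1e3] for x,y,z in L])-off+.5)*s-.5).round().astype(int)
    x0,x1,y0,y1,z=b
    cv2.polylines(im,[P([(x0,y0,z),(x1,y0,z),(x1,y1,z),(x0,y1,z)])],True,col,1)
E
python3 - <<'E'
from ov import *
for n,(r0,r1,c0,c1) in [('scene0',(170,250,175,265)),('top0',(185,260,325,415))]:
    p=pickle.load(open(n+'.pkl','rb'));s=8
    im=cv2.resize(cv2.convertScaleAbs(p['color'][r0:r1,c0:c1],alpha=2),None,fx=s,fy=s,interpolation=cv2.INTER_CUBIC)
    off=np.array([c0,r0])
    q=[.5605,-.168,-.28]
    box(p,q,(-28,28,-68,68,60),im,s,off)
    drawpin(p,[.571,-.135,.060],.08,im,s,off)
    save('ov_'+n+'.png',im)
E
```

```text
(no output)
```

View pics/ov_scene0.png

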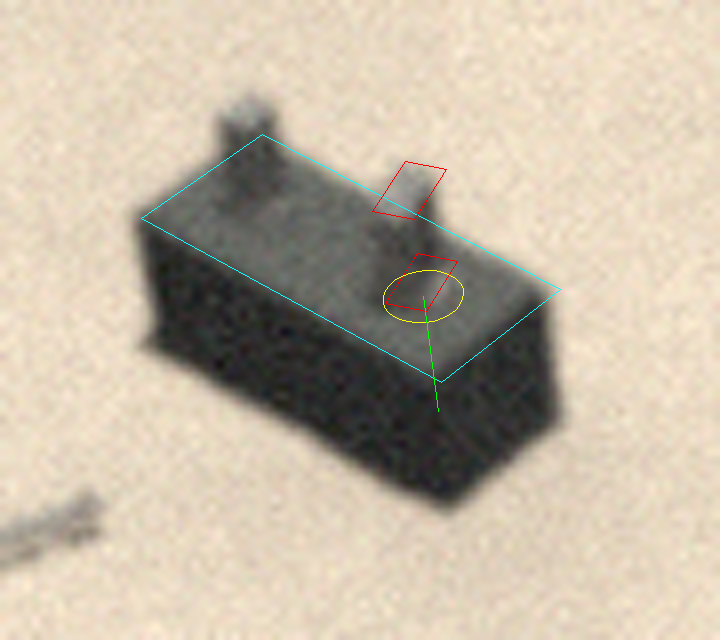

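View pics/ov_top0.png

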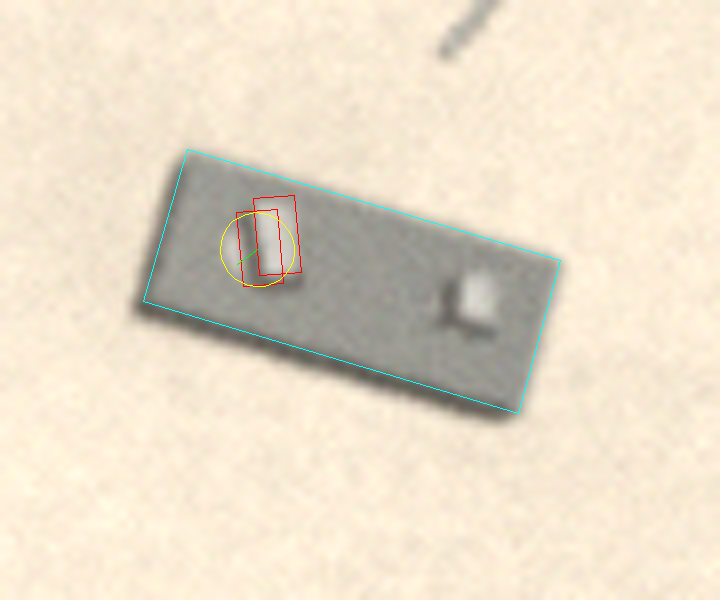

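```bash
python3 go.py .5725 -.135 .070 -1.49
```

```text
clock 3.1 pos [ 565.1 -145.1  198.7] f [ 0.09  1.21 -0.11] M [0.07 0.04 0.05] w 46.2
yaw -1.4906 tiltz [ 1.e-04 -3.e-04 -1.e+00]
turn tool deg [-0.   -0.02 -0.04]
shift tool mm [ -9.5   -8.13 128.71]
```

Call:
drive_tool:
  motion: "0.5 -9.5 -8.1 30 0 0 0;0.5 0 0 45 0 0 0;0.5 0 0 35 0 0 0;0.5 0 0 15 0 0 0;0.5 0 0 3 0 0 0"

```text
clock: 3.6
ee_pos: [0.5707, -0.1349, 0.0684]
ee_rot: [0.735, -0.678, -0.002, 0.001]
ft_force: [0.3, 0.3, 0.2]
width: 0.0465
```

```bash
python3 go.py .5725 -.135 .070 -1.49;python3 - <<'E'
from h import *
from station import manip
import pickle
p=manip.snapshot('scene');pickle.dump(p,open('s2.pkl','wb'));save('s2.png',cv2.convertScaleAbs(p['color'],alpha=1.7),(130,240,170,280),6)
E
```

```text
clock 3.6 pos [ 570.7 -134.9   68.4] f [0.34 0.3  0.17] M [0.07 0.04 0.03] w 46.5
yaw -1.4892 tiltz [-0.0047  0.0013 -1.    ]
turn tool deg [0.26 0.1  0.04]
shift tool mm [ 0.29 -1.8  -1.65]
```

View pics/s2.png

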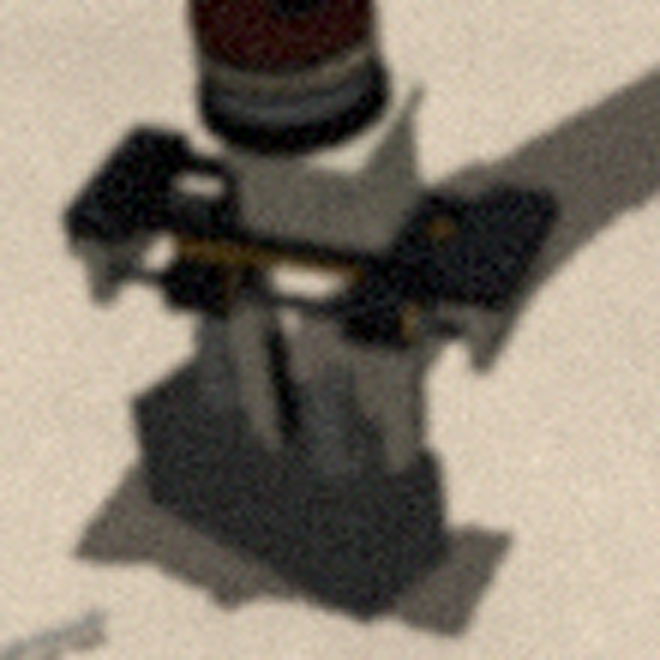

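Call:
drive_tool:
  motion: "0.3 0 0 0 0 0 0;0.1 0 0 0 0 0 0;0.1 0 0 0 0 0 0;0.1 0 0 0 0 0 0"
  force: 20

```text
clock: 4.05
ee_pos: [0.5728, -0.1353, 0.0716]
ee_rot: [0.735, -0.678, 0.001, -0.0]
ft_force: [-0.4, -0.3, -0.2]
width: 0.0189
```

```bash
python3 go.py .5725 -.135 .15 -1.49
```

```text
clock 4.05 pos [ 572.8 -135.3   71.6] f [-0.41 -0.27 -0.2 ] M [-0.    0.04  0.02] w 18.9
yaw -1.4909 tiltz [ 1.7e-03 -3.0e-04 -1.0e+00]
turn tool deg [-0.09 -0.02 -0.05]
shift tool mm [ -0.27   0.17 -78.42]
```

Fingers not yet on it (18.9 mm); close on.

Call:
drive_tool:
  motion: "0 0 0 0 0 0 0;0 0 0 0 0 0 0;0 0 0 0 0 0 0"
  force: 30

```text
clock: 4.35
ee_pos: [0.5727, -0.1356, 0.0714]
ee_rot: [0.735, -0.678, 0.001, -0.0]
ft_force: [-0.9, -0.5, 5.4]
width: 0.0136
```

```bash
python3 go.py .5725 -.135 .15 -1.49
```

```text
clock 4.35 pos [ 572.7 -135.6   71.4] f [-0.89 -0.46  5.4 ] M [-0.13  0.15 -0.01] w 13.6
yaw -1.4913 tiltz [ 1.1e-03 -6.0e-04 -1.0e+00]
turn tool deg [-0.06 -0.04 -0.07]
shift tool mm [ -0.55   0.09 -78.6 ]
```

Call:
drive_tool:
  motion: "0 0 0 -5 0 0 0;0 0 0 -10 0 0 0;0 0 0 -20 0 0 0;0 0 0 -30 0 0 0;0 0 0 -25 0 0 0"

```text
clock: 4.85
ee_pos: [0.5719, -0.1346, 0.162]
ee_rot: [0.735, -0.678, -0.001, -0.0]
ft_force: [0.8, -0.1, -0.9]
width: 0.0139
```

```bash
python3 go.py .5725 -.135 .1614 -1.49;python3 - <<'E'
from h import *
from station import manip
import pickle
p=manip.snapshot('scene');pickle.dump(p,open('s3.pkl','wb'));save('s3.png',cv2.convertScaleAbs(p['color'],alpha=1.7),(110,220,170,280),6)
E
```

```text
clock 4.85 pos [ 571.9 -134.6  162. ] f [ 0.78 -0.08 -0.95] M [ 0.   -0.02  0.  ] w 13.9
yaw -1.491 tiltz [-9.e-04  1.e-03 -1.e+00]
turn tool deg [ 0.04  0.06 -0.06]
shift tool mm [ 0.4  -0.53  0.62]
```

View pics/s3.png

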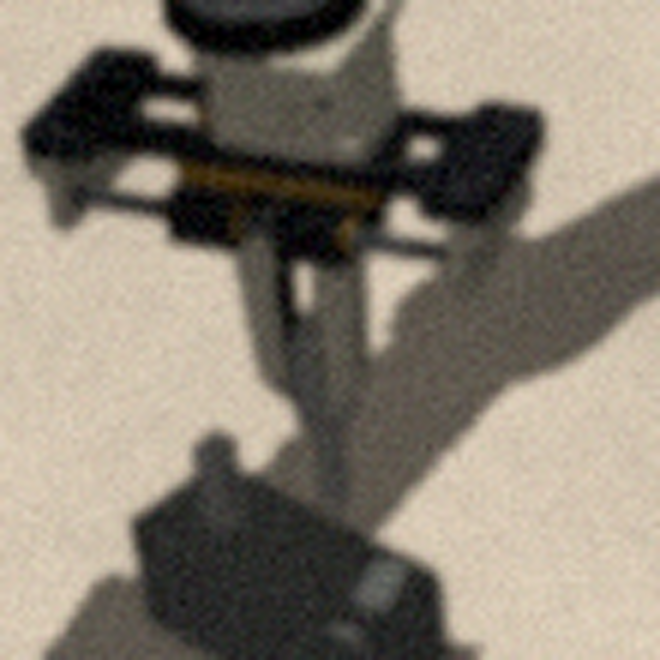

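```bash
python3 go.py .5398 .1788 .152 -1.491
```

```text
clock 4.9 pos [ 574.7 -135.1  166.4] f [ 1.04 -1.01  1.19] M [ 0.   -0.12 -0.05] w 13.5
yaw -1.491 tiltz [ 7.6e-03 -6.0e-04 -1.0e+00]
turn tool deg [-0.43 -0.07  0.  ]
shift tool mm [-315.73    9.86   13.96]
```

Call:
drive_tool:
  motion: "0 -20 0 0 0 0 0;0 -40 1 0 0 0 0;0 -45 1 0 0 0 0;0 -45 1 0 0 0 0;0 -45 1 0 0 0 0"

```text
clock: 5.4
ee_pos: [0.5516, 0.061, 0.1605]
ee_rot: [0.735, -0.678, -0.001, 0.0]
ft_force: [0.7, -0.7, -0.3]
width: 0.0137
```

Call:
drive_tool:
  motion: "0 -45 1 0 0 0 0;0 -40 1 0 0 0 0;0 -25 1 0 0 0 0;0 -10.4 0.6 0 0 0 0;0 0 0 0 0 0 0"

```text
clock: 5.9
ee_pos: [0.5387, 0.1802, 0.1604]
ee_rot: [0.736, -0.677, -0.001, 0.0]
ft_force: [-0.3, -0.6, -0.6]
width: 0.0139
```

```bash
python3 go.py .5398 .1788 .152 -1.491;python3 - <<'E'
from ov import *
from station import manip
st=manip.read_state()
p=manip.snapshot('scene');pickle.dump(p,open('s4.pkl','wb'))
pos=np.array(st['ee_pos']);print(pos)
r0,r1,c0,c1=190,290,280,380;s=6
im=cv2.resize(cv2.convertScaleAbs(p['color'][r0:r1,c0:c1],alpha=2),None,fx=s,fy=s,interpolation=cv2.INTER_CUBIC)
save('s4.png',im);off=np.array([c0,r0]);im=im.copy()
q=[.5304,.1823,-.355]
box(p,q,(-45,36,-22,22,68),im,s,off);box(p,q,(-7.3,25.3,-6.75,6.75,68),im,s,off)
drawpin(p,pos-[0,0,.0114],.08,im,s,off)
save('s4o.png',im)
E
```

```text
clock 5.9 pos [538.7 180.2 160.4] f [-0.26 -0.58 -0.59] M [-0.01 -0.03  0.03] w 13.9
yaw -1.4879 tiltz [-1.4e-03  4.0e-04 -1.0e+00]
turn tool deg [0.08 0.03 0.18]
shift tool mm [ 1.48 -1.02  8.41]
[0.53867354 0.18019121 0.16041682]
```

View pics/s4.png

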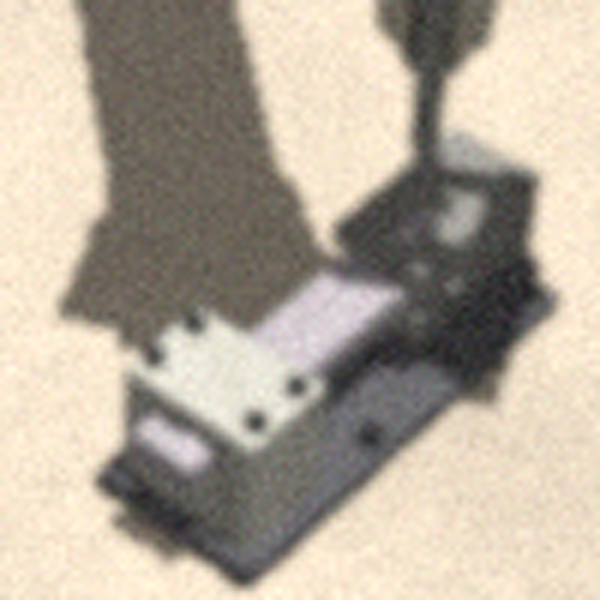

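View pics/s4o.png

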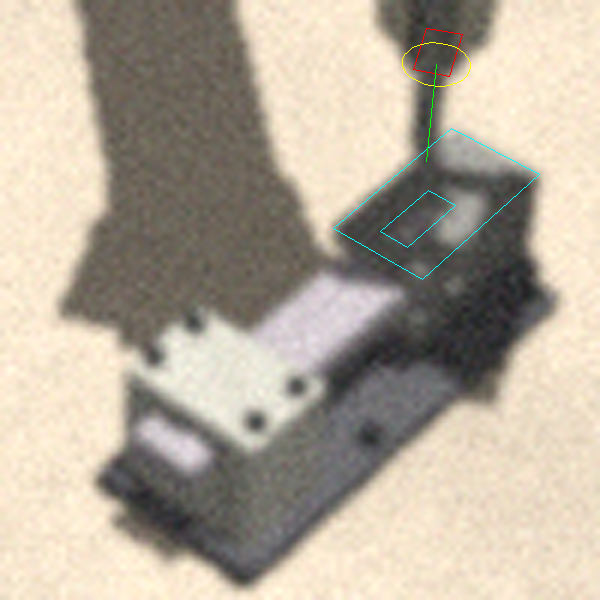

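Call:
drive_tool:
  motion: "0 1 0 10 0 0 0;0 0 0 12 0 0 0;0 0 0 0 0 0 0"

```text
clock: 6.25
ee_pos: [0.5383, 0.1752, 0.1363]
ee_rot: [0.734, -0.679, -0.001, 0.003]
ft_force: [-0.9, -0.2, -1.2]
width: 0.0138
```

```bash
python3 go.py .5388 .1792 .1374 -1.491;python3 - <<'E'
from ov import *
from station import manip
st=manip.read_state()
p=manip.snapshot('scene');pickle.dump(p,open('s5.pkl','wb'))
t=manip.snapshot('top');pickle.dump(t,open('t5.pkl','wb'))
save('t5.png',cv2.convertScaleAbs(t['color'],alpha=1.7),(160,260,190,310),6)
pos=np.array(st['ee_pos']);print(pos)
r0,r1,c0,c1=195,260,330,380;s=11
im=cv2.resize(cv2.convertScaleAbs(p['color'][r0:r1,c0:c1],alpha=3),None,fx=s,fy=s,interpolation=cv2.INTER_CUBIC)
off=np.array([c0,r0]);a=im.copy()
q=[.5304,.1823,-.355]
box(p,q,(-45,36,-22,22,68),im,s,off);box(p,q,(-7.3,25.3,-6.75,6.75,68),im,s,off)
drawpin(p,pos-[0,0,.0114],.08,im,s,off)
save('s5o.png',np.hstack([a,im])[:600])
E
```

```text
clock 6.25 pos [538.3 175.2 136.3] f [-0.93 -0.2  -1.22] M [ 0.05 -0.03 -0.03] w 13.8
yaw -1.4939 tiltz [-0.0049 -0.0024 -1.    ]
turn tool deg [ 0.29 -0.12 -0.17]
shift tool mm [-3.92 -0.79 -1.13]
[0.53831186 0.17522748 0.13628652]
```

View pics/s5o.png

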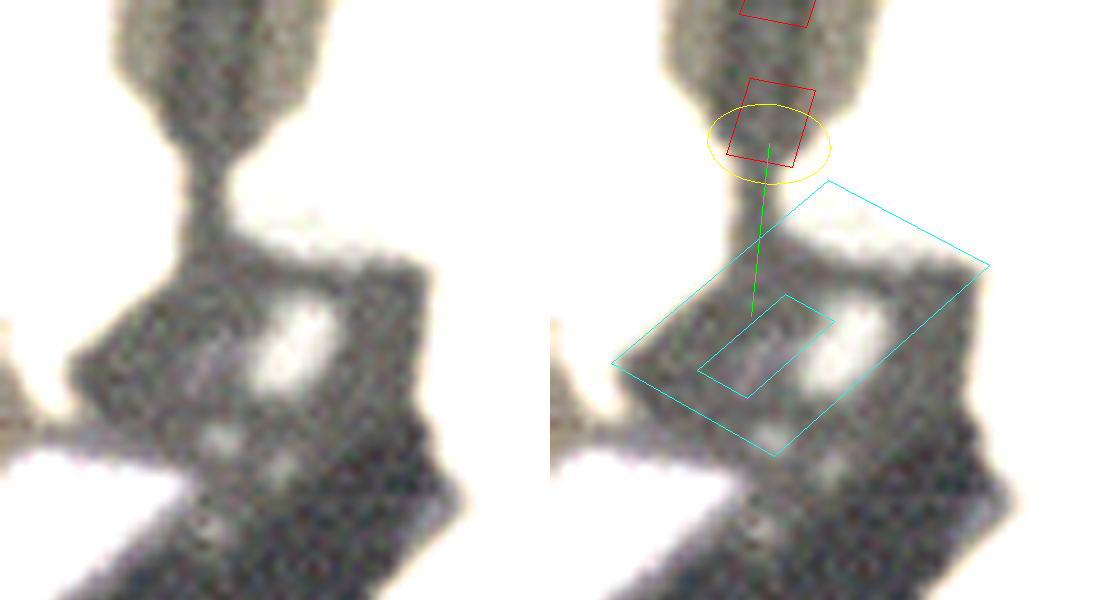

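View pics/t5.png

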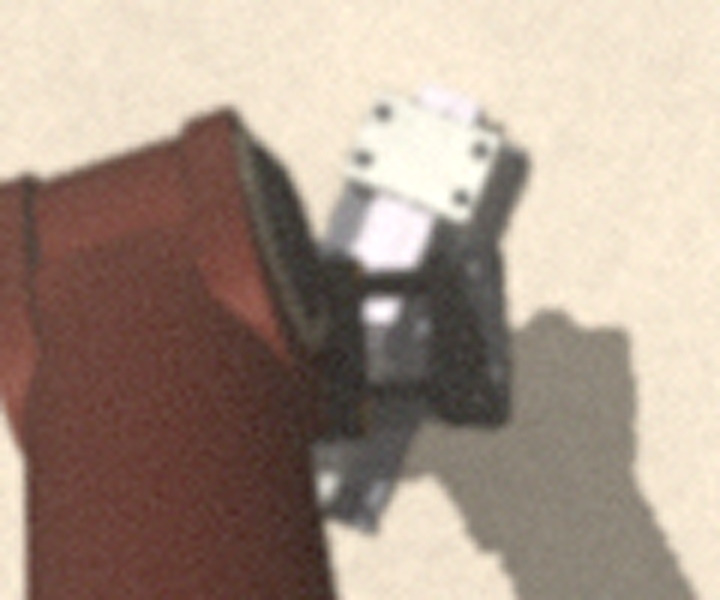

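Call:
drive_tool:
  motion: "0 0 0 0 0 0 0;0 0 0 0 0 0 0;0 0 0 0 0 0 0"

```text
clock: 6.65
ee_pos: [0.5399, 0.1777, 0.139]
ee_rot: [0.735, -0.678, 0.0, -0.0]
ft_force: [1.2, 0.0, -1.1]
width: 0.014
```

```bash
python3 go.py .5393 .1790 .1374 -1.491
```

```text
clock 6.65 pos [539.9 177.7 139. ] f [ 1.2   0.03 -1.06] M [ 0.01 -0.   -0.04] w 14.0
yaw -1.4911 tiltz [ 6.e-04  3.e-04 -1.e+00]
turn tool deg [-0.04  0.02 -0.  ]
shift tool mm [-1.3   0.52  1.61]
```

Call:
drive_tool:
  motion: "0 -1.3 0.5 0 0 0 -8;0 0 0 0 0 0 -8;0 0 0 0 0 0 -8;0 0 0 0 0 0 -8;0 0 0 0 0 0 -8"
  force: 45

```text
clock: 7.15
ee_pos: [0.5393, 0.1789, 0.139]
ee_rot: [0.924, -0.384, 0.0, -0.0]
ft_force: [-0.4, -0.6, -1.7]
width: 0.0137
```

Call:
drive_tool:
  motion: "0 0 0 0 0 0 -8;0 0 0 0 0 0 -8;0 0 0 0 0 0 -8;0 0 0 0 0 0 -1;0 0 0 0 0 0 0"

```text
clock: 7.65
ee_pos: [0.5393, 0.1788, 0.1388]
ee_rot: [0.984, -0.179, 0.0, -0.0]
ft_force: [-0.2, 0.5, -1.3]
width: 0.0138
```

Call:
drive_tool:
  motion: "0 0 0 0 0 0 0;0 0 0 0 0 0 0"

```text
clock: 7.85
ee_pos: [0.5391, 0.1789, 0.1388]
ee_rot: [0.984, -0.178, 0.0, 0.0]
ft_force: [0.6, -0.5, -1.6]
width: 0.0135
```

```bash
python3 go.py .5393 .1790 .1374 -.355;python3 - <<'E'
from ov import *
from station import manip
st=manip.read_state()
p=manip.snapshot('scene');pickle.dump(p,open('s6.pkl','wb'))
t=manip.snapshot('top');pickle.dump(t,open('t6.pkl','wb'))
save('t6.png',cv2.convertScaleAbs(t['color'],alpha=1.7),(160,260,190,310),6)
pos=np.array(st['ee_pos']);print(pos)
r0,r1,c0,c1=195,260,330,380;s=11
im=cv2.resize(cv2.convertScaleAbs(p['color'][r0:r1,c0:c1],alpha=3),None,fx=s,fy=s,interpolation=cv2.INTER_CUBIC)
off=np.array([c0,r0]);a=im.copy()
q=[.5304,.1823,-.355]
box(p,q,(-45,36,-22,22,68),im,s,off);box(p,q,(-7.3,25.3,-6.75,6.75,68),im,s,off)
drawpin(p,pos-[0,0,.0114],1.21,im,s,off)
save('s6o.png',np.hstack([a,im])[:600])
E
```

```text
clock 7.85 pos [539.1 178.9 138.8] f [ 0.57 -0.54 -1.61] M [-0.03 -0.04 -0.01] w 13.5
yaw -0.3577 tiltz [ 2.e-04 -1.e-04 -1.e+00]
turn tool deg [ 0.   -0.01 -0.16]
shift tool mm [ 0.14 -0.11  1.37]
[0.53912951 0.17894387 0.13876894]
```

View pics/s6o.png

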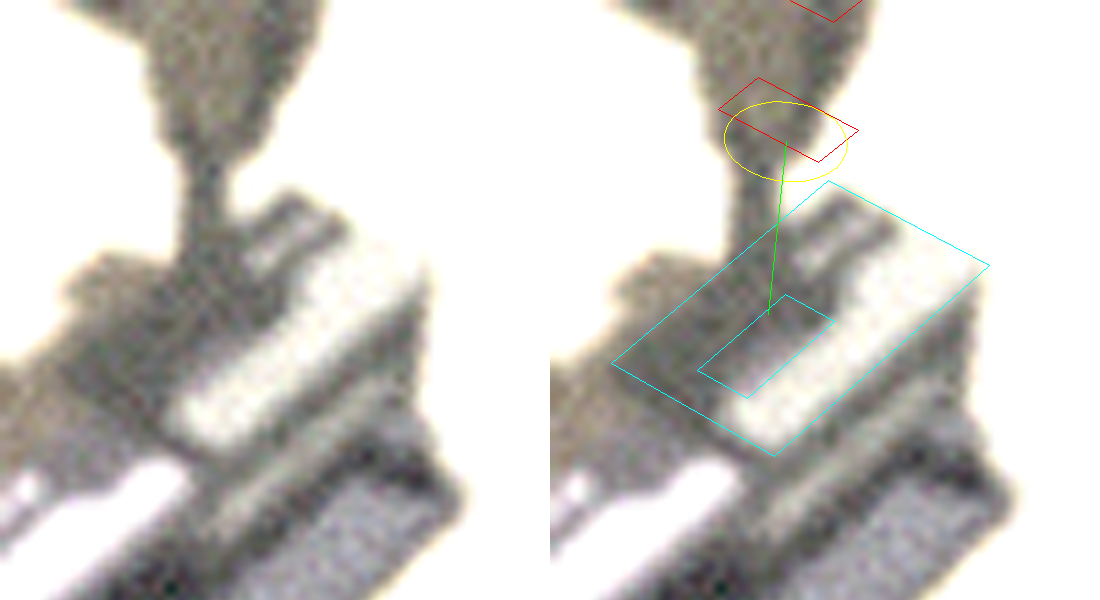

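View pics/t6.png

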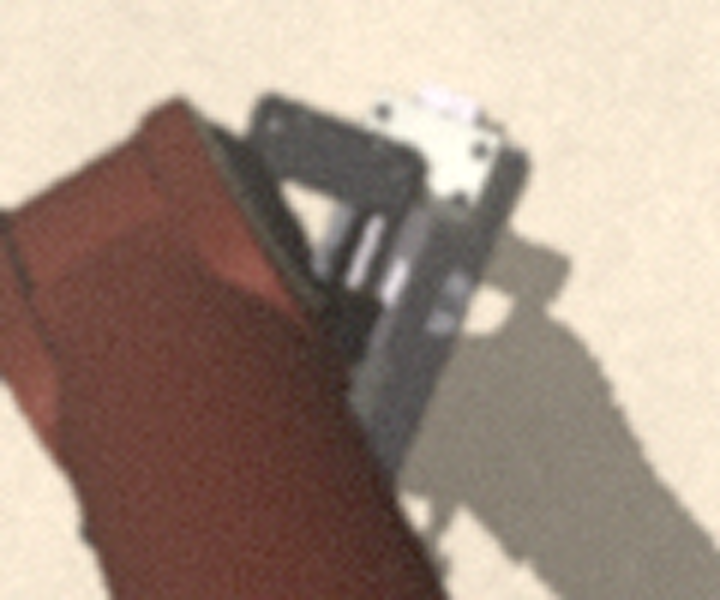

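```bash
cat > avg.py <<'E'
from ov import *
from station import manip
def avg(n=8,name='scene'):
    ps=[];ee=[]
    for i in range(n):
        p=manip.snapshot(name);ps.append(p['color'].astype(np.float32));ee.append(manip.read_state()['ee_pos'])
    p=dict(p);p['f']=np.mean(ps,0);return p,np.array(ee)
def show(p,fn,pos,crop,s,lo,hi,q=(.5304,.1823,-.355),pin=True):
    r0,r1,c0,c1=crop
    a=np.clip((p['f'][r0:r1,c0:c1]-lo)/(hi-lo)*255,0,255).astype(np.uint8)
    a=cv2.resize(a,None,fx=s,fy=s,interpolation=cv2.INTER_CUBIC);im=a.copy();off=np.array([c0,r0])
    box(p,q,(-45,36,-22,22,68),im,s,off);box(p,q,(-7.3,25.3,-6.75,6.75,68),im,s,off)
    if pin: drawpin(p,pos-[0,0,.0114],1.21,im,s,off)
    save(fn,np.hstack([a,im])[:600])
E
python3 - <<'E'
from avg import *
p,ee=avg(8);print((ee*1000).round(1).tolist());pickle.dump((p,ee),open('a1.pkl','wb'))
show(p,'a1.png',ee.mean(0),(205,255,335,371),11,20,90)
E
```

```text
[[539.1, 179.0, 138.7], [539.1, 179.0, 138.7], [539.1, 179.0, 138.7], [539.1, 179.0, 138.7], [539.1, 178.9, 138.7], [539.1, 178.9, 138.7], [539.1, 178.9, 138.7], [539.1, 178.9, 138.7]]
```

View pics/a1.png

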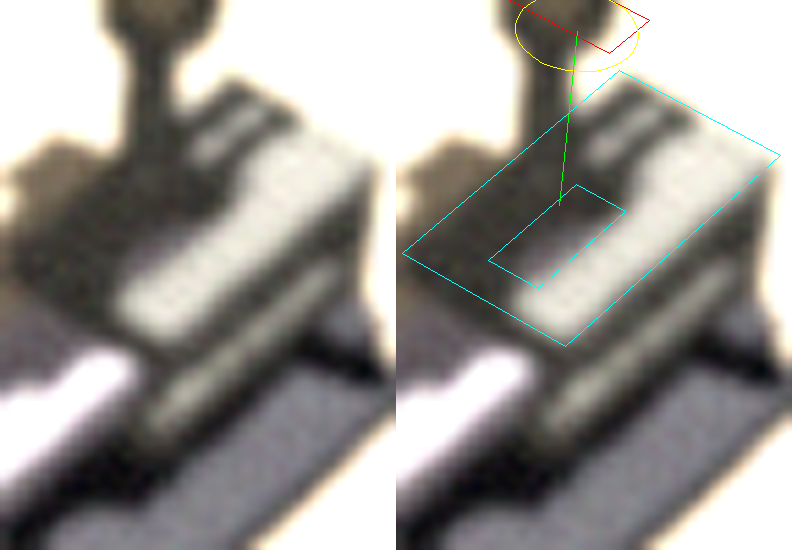

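Run:
```python
from avg import *
p,ee=pickle.load(open('a1.pkl','rb'))
b=np.array([.5391,.179,.1273])
for n,d in dict(wx=[1,0,0],wy=[0,1,0],wz=[0,0,1],toolyNow=[-.348,-.937,0],toolyOld=[-.997,-.08,0],yx=[.9376,-.3476,0],yy=[.3476,.9376,0]).items():
    print(n,(proj(p,[b+np.array(d)*.001])-proj(p,[b]))[0].round(3))
show(p,'a1b.png',ee.mean(0),(205,255,335,371),11,25,60)
# shank profile rows
g=p['f'].mean(2)
for r in range(208,222): print(r,g[r,340:362].round(0).astype(int))
```

```text
wx [-0.116  0.262]
wy [0.416 0.099]
wz [ 0.033 -0.325]
toolyNow [-0.349 -0.184]
toolyOld [ 0.083 -0.269]
yx [-0.253  0.211]
yy [0.349 0.184]
208 [113 114 112 104  85  61  45  37  37  37  39  43  48  63  86 104 115 116
 115 115 116 116]
209 [114 113 114 111 100  80  56  40  36  35  43  54  68  84 101 111 113 115
 115 116 116 116]
210 [115 115 115 114 109  92  66  41  36  38  50  72  92 103 108 107 107 112
 113 116 115 115]
211 [117 116 116 116 111  99  70  45  37  38  55  82 105 109 102  89  89  98
 107 113 113 115]
212 [117 118 118 117 113  98  69  44  38  39  57  84 104 102  87  70  64  75
  88  99 108 114]
213 [116 116 118 118 116  95  64  42  37  39  55  78  92  82  67  52  47  52
  66  79  92 102]
214 [116 118 116 117 113  92  62  40  38  40  51  68  71  62  49  45  48  55
  60  63  67  81]
215 [114 114 115 115 112  89  59  41  38  40  44  53  54  46  42  48  58  65
  63  50  50  61]
216 [101 106 109 111 107  87  57  40  38  38  37  40  42  43  49  55  61  58
  54  48  50  59]
217 [78 85 89 98 99 83 54 39 36 37 35 37 44 56 59 59 52 47 49 58 66 72]
218 [57 59 66 74 80 66 47 38 37 38 36 39 50 61 62 55 45 46 59 72 80 81]
219 [51 51 51 55 55 49 39 37 37 36 36 40 48 54 51 43 45 58 72 81 84 88]
220 [50 50 47 46 42 37 35 39 39 38 37 37 39 43 40 40 50 66 77 84 86 85]
221 [50 49 45 42 37 37 37 39 39 37 36 36 35 37 38 40 53 66 78 85 84 85]
```

View pics/a1b.png

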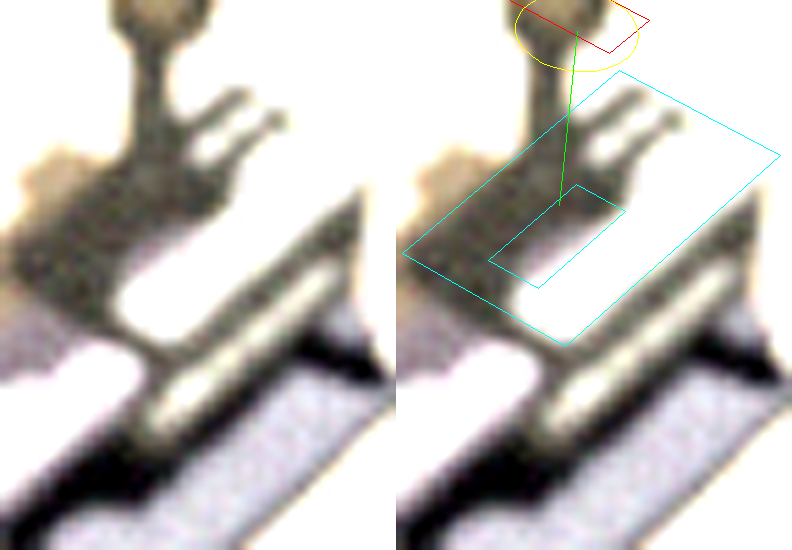

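Run:
```python
from avg import *
def meas(img,rows,c0,c1):
    g=img.astype(float).mean(2);out=[]
    for r in rows:
        l=g[r,c0:c1]; k=l.argmin(); m=l[k]; 
        L=k
        bl=l[max(0,k-7):k].max(); br=l[k:k+7].max()
        hl=(bl+m)/2;hr=(br+m)/2
        while l[L]<hl:L-=1
        x0=L+(l[L]-hl)/(l[L]-l[L+1]); Rr=k
        while l[Rr]<hr:Rr+=1
        x1=Rr-(l[Rr]-hr)/(l[Rr]-l[Rr-1])
        out.append((r,round(c0+(x0+x1)/2,2),round(x1-x0,1)))
    return out
def pred(p,tcp,r):
    z=np.linspace(-.0614,-.0114,200);P=proj(p,np.array(tcp)+np.c_[0*z,0*z,z]);return np.interp(-r,-P[::1,1],P[:,0]) if P[0,1]<P[-1,1] else np.interp(r,P[::-1,1],P[::-1,0])
for n,tcp,rows,c in [('s4',(.5387,.1802,.1604),range(203,215),(340,365)),('s5',(.5383,.1752,.1363),range(208,217),(338,365)),('s6',(.5391,.1789,.1388),range(208,217),(338,365)),('s3',(.5719,-.1346,.162),range(180,194),(215,235))]:
    p=pickle.load(open(n+'.pkl','rb'));
    try:
        for r,x,w in meas(p['color'],rows,*c): print(n,r,x,w,'pred',pred(p,tcp,r).round(2),'d',(x-pred(p,tcp,r)).round(2))
    except Exception as e: print(n,e)
```

```text
s4 203 351.35 5.2 pred 351.98 d -0.63
s4 204 351.24 5.1 pred 351.88 d -0.64
s4 205 351.06 5.2 pred 351.77 d -0.71
s4 206 351.02 4.9 pred 351.67 d -0.65
s4 207 350.81 4.7 pred 351.57 d -0.76
s4 208 350.8 4.7 pred 351.46 d -0.66
s4 209 350.68 4.6 pred 351.36 d -0.68
s4 210 350.54 4.2 pred 351.25 d -0.71
s4 211 350.45 4.7 pred 351.15 d -0.7
s4 212 350.36 4.8 pred 351.05 d -0.69
s4 213 350.32 4.9 pred 350.94 d -0.62
s4 214 350.45 4.4 pred 350.84 d -0.39
s5 208 348.81 7.6 pred 349.38 d -0.57
s5 209 348.58 6.1 pred 349.28 d -0.7
s5 210 348.39 5.1 pred 349.18 d -0.79
s5 211 348.27 4.9 pred 349.08 d -0.81
s5 212 348.12 4.8 pred 348.98 d -0.86
s5 213 348.15 4.5 pred 348.88 d -0.73
s5 214 348.19 4.8 pred 348.78 d -0.59
s5 215 348.03 5.1 pred 348.68 d -0.65
s5 216 348.67 6.4 pred 348.58 d 0.09
s6 208 348.66 8.5 pred 350.87 d -2.21
s6 209 348.64 6.9 pred 350.77 d -2.13
s6 210 348.34 5.4 pred 350.67 d -2.33
s6 211 348.14 4.8 pred 350.57 d -2.43
s6 212 348.02 4.7 pred 350.46 d -2.44
s6 213 347.93 4.7 pred 350.36 d -2.43
s6 214 347.79 4.6 pred 350.26 d -2.47
s6 215 347.75 4.8 pred 350.15 d -2.4
s6 216 348.55 6.1 pred 350.05 d -1.5
s3 zero-size array to reduction operation maximum which has no identity
```

Call:
drive_tool:
  motion: "0 0.4 -6.4 0 0 0 0;0 0 0 3 0 0 0;0 0 0 3 0 0 0;0 0 0 0 0 0 0"

```text
clock: 8.75
ee_pos: [0.5412, 0.1845, 0.132]
ee_rot: [0.984, -0.177, -0.001, 0.0]
ft_force: [-0.1, -0.5, -0.9]
width: 0.0137
```

```bash
python3 go.py .5393 .1790 .1374 -.355
python3 - <<'E'
from avg import *
p,ee=avg(4);pickle.dump((p,ee),open('a2.pkl','wb'));print(ee[-1])
ty=np.array([-.348,-.937,0])*.0039
q=(.5309,.1846,-.355)
p2=dict(p);p2['cx']=p['cx']-1.0;p2['cy']=p['cy']-.3
show(p2,'a2.png',ee.mean(0)+ty,(205,255,335,371),11,25,90,q=q)
E
```

```text
clock 8.75 pos [541.2 184.5 132. ] f [-0.13 -0.48 -0.94] M [-0.06 -0.   -0.06] w 13.7
yaw -0.3565 tiltz [-1.5e-03 -7.0e-04 -1.0e+00]
turn tool deg [ 0.06  0.06 -0.09]
shift tool mm [ 0.1   5.82 -5.42]
[0.54175477 0.18464165 0.13268948]
```

View pics/a2.png

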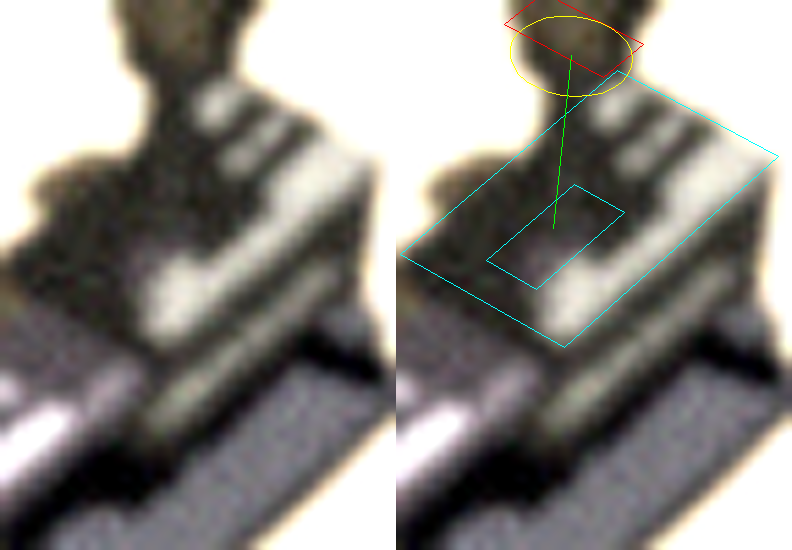

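Call:
drive_tool:
  motion: "0 0 0 2 0 0 0;0 0 0 2 0 0 0;0 0 0 2 0 0 0;0 0 0 0 0 0 0"

```text
clock: 9.35
ee_pos: [0.5414, 0.1846, 0.1263]
ee_rot: [0.984, -0.177, -0.0, 0.0]
ft_force: [0.6, 0.3, -1.8]
width: 0.0136
```

```bash
python3 go.py .5393 .1790 .1374 -.355
```

```text
clock 9.35 pos [541.4 184.6 126.3] f [ 0.64  0.29 -1.79] M [-0.08 -0.02  0.02] w 13.6
yaw -0.3566 tiltz [-8.e-04 -3.e-04 -1.e+00]
turn tool deg [ 0.03  0.04 -0.09]
shift tool mm [ -0.05   6.   -11.1 ]
```

Call:
drive_tool:
  motion: "0 0 0 3 0 0 0;0 0 0 3 0 0 0;0 0 0 1 0 0 0;0 0 0 1 0 0 0;0 0 0 0 0 0 0"

```text
clock: 9.85
ee_pos: [0.5415, 0.1845, 0.1184]
ee_rot: [0.984, -0.177, -0.0, 0.0]
ft_force: [0.5, -1.1, -1.7]
width: 0.0137
```

Call:
drive_tool:
  motion: "0 0 0 1 0 0 0;0 0 0 0 0 0 0"

```text
clock: 10.05
ee_pos: [0.5416, 0.1845, 0.1176]
ee_rot: [0.984, -0.177, -0.0, 0.0]
ft_force: [-0.5, 0.0, -2.4]
width: 0.0138
```

```bash
python3 go.py .5393 .1790 .1374 -.355
```

```text
clock 10.05 pos [541.6 184.5 117.6] f [-0.47  0.02 -2.41] M [-0.33  0.02  0.01] w 13.8
yaw -0.3568 tiltz [-3.e-04 -4.e-04 -1.e+00]
turn tool deg [ 0.03  0.01 -0.1 ]
shift tool mm [ -0.29   5.94 -19.79]
```

Call:
drive_tool:
  motion: "0 0 0 1 0 0 0;0 0 0 0 0 0 0"

```text
clock: 10.25
ee_pos: [0.5417, 0.1845, 0.1166]
ee_rot: [0.984, -0.177, -0.0, 0.0]
ft_force: [-0.2, -0.7, -1.1]
width: 0.0137
```

```bash
python3 go.py .5393 .1790 .1374 -.355
```

```text
clock 10.25 pos [541.7 184.5 116.6] f [-0.2  -0.73 -1.12] M [-0.42  0.12 -0.02] w 13.7
yaw -0.3568 tiltz [-2.e-04 -4.e-04 -1.e+00]
turn tool deg [ 0.02  0.   -0.11]
shift tool mm [ -0.34   5.95 -20.77]
```

Call:
drive_tool:
  motion: "0 0 0 1 0 0 0;0 0 0 0 0 0 0"

```text
clock: 10.45
ee_pos: [0.5417, 0.1845, 0.1156]
ee_rot: [0.984, -0.177, -0.0, 0.0]
ft_force: [-0.6, -1.0, -0.6]
width: 0.0138
```

```bash
python3 go.py .5393 .1790 .1374 -.355
```

```text
clock 10.45 pos [541.7 184.5 115.6] f [-0.64 -1.01 -0.64] M [-0.46  0.11  0.04] w 13.8
yaw -0.3568 tiltz [-1.e-04 -4.e-04 -1.e+00]
turn tool deg [ 0.02 -0.   -0.1 ]
shift tool mm [ -0.35   5.98 -21.8 ]
```

Call:
drive_tool:
  motion: "0 0 0.7 0 0 0 0;0 0 0 1 0 0 0;0 0 0 0 0 0 0"

```text
clock: 10.75
ee_pos: [0.5416, 0.1843, 0.1146]
ee_rot: [0.984, -0.177, 0.0, -0.0]
ft_force: [0.1, -0.3, -1.6]
width: 0.0138
```

```bash
python3 go.py .5393 .1790 .1374 -.355
```

```text
clock 10.75 pos [541.6 184.3 114.6] f [ 0.09 -0.31 -1.59] M [-0.27 -0.    0.05] w 13.8
yaw -0.3565 tiltz [ 3.e-04  5.e-04 -1.e+00]
turn tool deg [-0.03 -0.   -0.09]
shift tool mm [ -0.28   5.77 -22.78]
```

Call:
drive_tool:
  motion: "0 0 0.6 0 0 0 0;0 0 0 1 0 0 0;0 0 0 1 0 0 0;0 0 0 0 0 0 0"

```text
clock: 11.15
ee_pos: [0.5412, 0.1838, 0.1125]
ee_rot: [0.984, -0.177, -0.0, -0.0]
ft_force: [0.1, 0.4, -1.6]
width: 0.0139
```

```bash
python3 go.py .5393 .1790 .1374 -.355
```

```text
clock 11.15 pos [541.2 183.8 112.5] f [ 0.08  0.4  -1.64] M [ 0.   -0.05 -0.02] w 13.9
yaw -0.3564 tiltz [-2.e-04  4.e-04 -1.e+00]
turn tool deg [-0.02  0.02 -0.08]
shift tool mm [ -0.1    5.13 -24.88]
```

Call:
drive_tool:
  motion: "0 0 0 1 0 0 0;0 0 0 1.5 0 0 0;0 0 0 1.5 0 0 0;0 0 0 1.5 0 0 0;0 0 0 0 0 0 0"

```text
clock: 11.65
ee_pos: [0.5411, 0.1834, 0.1069]
ee_rot: [0.984, -0.177, -0.0, 0.0]
ft_force: [-0.1, 0.1, -1.6]
width: 0.0136
```

```bash
python3 go.py .5393 .1790 .1374 -.355
```

```text
clock 11.65 pos [541.1 183.4 106.9] f [-0.11  0.05 -1.61] M [ 0.   -0.05  0.  ] w 13.6
yaw -0.3567 tiltz [-6.e-04 -2.e-04 -1.e+00]
turn tool deg [ 0.02  0.03 -0.1 ]
shift tool mm [ -0.14   4.78 -30.5 ]
```

Call:
drive_tool:
  motion: "0 -1.5 0 0 0 0 0;0 -1.5 0 0 0 0 0;0 0 0 0 0 0 0"

```text
clock: 11.95
ee_pos: [0.5396, 0.1841, 0.1073]
ee_rot: [0.984, -0.178, 0.001, -0.0]
ft_force: [2.3, -1.0, -3.9]
width: 0.0139
```

```bash
python3 go.py .5393 .1790 .1374 -.355
```

```text
clock 11.95 pos [539.6 184.1 107.3] f [ 2.26 -0.97 -3.87] M [-0.3  -0.82 -0.05] w 13.9
yaw -0.357 tiltz [ 2.4e-03 -2.0e-04 -1.0e+00]
turn tool deg [-0.04 -0.13 -0.11]
shift tool mm [  1.58   4.86 -30.06]
```

Call:
drive_tool:
  motion: "0 -1.5 0 0 0 0 0;0 -1.5 0 0 0 0 0;0 0 0 0 0 0 0"

```text
clock: 12.25
ee_pos: [0.5382, 0.1846, 0.1074]
ee_rot: [0.984, -0.178, 0.003, -0.0]
ft_force: [5.0, -2.0, -5.1]
width: 0.0138
```

```bash
python3 go.py .5393 .1790 .1374 -.355
```

```text
clock 12.25 pos [538.2 184.6 107.4] f [ 4.96 -1.95 -5.13] M [-0.49 -1.64  0.07] w 13.8
yaw -0.3576 tiltz [ 5.2e-03 -4.0e-04 -1.0e+00]
turn tool deg [-0.08 -0.29 -0.15]
shift tool mm [  3.08   4.81 -29.97]
```

Call:
drive_tool:
  motion: "0 -1.5 0 0 0 0 0;0 -1.5 0 0 0 0 0;0 0 0 0 0 0 0"

```text
clock: 12.55
ee_pos: [0.5356, 0.1856, 0.1074]
ee_rot: [0.984, -0.178, 0.003, -0.0]
ft_force: [4.4, -1.9, -6.4]
width: 0.0138
```

```bash
python3 go.py .5393 .1790 .1374 -.355
```

```text
clock 12.55 pos [535.6 185.6 107.4] f [ 4.38 -1.89 -6.39] M [-0.58 -1.71  0.04] w 13.8
yaw -0.3577 tiltz [ 5.3e-03 -3.0e-04 -1.0e+00]
turn tool deg [-0.09 -0.29 -0.15]
shift tool mm [  5.98   4.84 -29.94]
```

Call:
drive_tool:
  motion: "0 -1.5 0 0 0 0 0;0 -1.5 0 0 0 0 0;0 0 0 0 0 0 0"

```text
clock: 12.85
ee_pos: [0.5328, 0.1867, 0.1074]
ee_rot: [0.984, -0.178, 0.003, -0.0]
ft_force: [5.2, -1.9, -5.3]
width: 0.0138
```

```bash
python3 go.py .5393 .1790 .1374 -.355
```

```text
clock 12.85 pos [532.8 186.7 107.4] f [ 5.21 -1.87 -5.29] M [-0.56 -1.65  0.01] w 13.8
yaw -0.3577 tiltz [ 5.4e-03 -3.0e-04 -1.0e+00]
turn tool deg [-0.09 -0.29 -0.15]
shift tool mm [  8.96   4.85 -29.92]
```

Call:
drive_tool:
  motion: "0 -1 0 0 0 0 0;0 0 0 0 0 0 0"

```text
clock: 13.05
ee_pos: [0.5319, 0.187, 0.1075]
ee_rot: [0.984, -0.178, 0.003, -0.0]
ft_force: [6.3, -2.3, -5.7]
width: 0.0135
```

```bash
python3 go.py .5393 .1790 .1374 -.355
```

```text
clock 13.05 pos [531.9 187.  107.5] f [ 6.28 -2.3  -5.66] M [-0.49 -1.69  0.04] w 13.5
yaw -0.3578 tiltz [ 5.5e-03 -2.0e-04 -1.0e+00]
turn tool deg [-0.1  -0.3  -0.16]
shift tool mm [  9.89   4.87 -29.91]
```

Call:
drive_tool:
  motion: "0 1 0 0 0 0 0;0 1 0 0 0 0 0;0 0 0 1.5 0 0 0;0 0 0 1.5 0 0 0;0 0 0 0 0 0 0"

```text
clock: 13.55
ee_pos: [0.5322, 0.1871, 0.1049]
ee_rot: [0.984, -0.178, 0.001, -0.0]
ft_force: [4.5, -2.3, 1.6]
width: 0.0135
```

```bash
python3 go.py .5393 .1790 .1374 -.355
```

```text
clock 13.55 pos [532.2 187.1 104.9] f [ 4.5  -2.32  1.63] M [-0.76 -1.37  0.04] w 13.5
yaw -0.357 tiltz [ 2.8e-03  1.0e-04 -1.0e+00]
turn tool deg [-0.06 -0.15 -0.11]
shift tool mm [  9.56   5.1  -32.47]
```

Call:
drive_tool:
  motion: "0 0 0 1 0 0 0;0 0 0 1 0 0 0;0 0 0 0 0 0 0"

```text
clock: 13.85
ee_pos: [0.5322, 0.1871, 0.1029]
ee_rot: [0.984, -0.178, 0.001, -0.0]
ft_force: [5.5, -1.6, 1.1]
width: 0.0139
```

```bash
python3 go.py .5393 .1790 .1374 -.355
```

```text
clock 13.85 pos [532.2 187.1 102.9] f [ 5.48 -1.62  1.06] M [-0.77 -1.38  0.08] w 13.9
yaw -0.357 tiltz [ 2.8e-03  1.0e-04 -1.0e+00]
turn tool deg [-0.06 -0.15 -0.11]
shift tool mm [  9.57   5.1  -34.47]
```

Call:
drive_tool:
  motion: "0 0 0 1 0 0 0;0 0 0 1 0 0 0;0 0 0 0 0 0 0"

```text
clock: 14.15
ee_pos: [0.5321, 0.1872, 0.1011]
ee_rot: [0.984, -0.178, 0.001, -0.0]
ft_force: [3.9, -2.2, 3.7]
width: 0.014
```

```bash
python3 go.py .5393 .1790 .1374 -.355
```

```text
clock 14.15 pos [532.1 187.2 101.1] f [ 3.92 -2.24  3.72] M [-0.82 -1.28  0.03] w 14.0
yaw -0.357 tiltz [ 2.6e-03  1.0e-04 -1.0e+00]
turn tool deg [-0.06 -0.14 -0.11]
shift tool mm [  9.7    5.14 -36.3 ]
```

Call:
drive_tool:
  motion: "0 0 0 1 0 0 0;0 0 0 0 0 0 0"

```text
clock: 14.35
ee_pos: [0.5318, 0.1873, 0.0999]
ee_rot: [0.984, -0.177, 0.001, -0.0]
ft_force: [4.0, -3.6, 5.1]
width: 0.0136
```

```bash
python3 go.py .5393 .1790 .1374 -.355
```

```text
clock 14.35 pos [531.8 187.3  99.9] f [ 3.98 -3.58  5.13] M [-0.84 -1.22 -0.03] w 13.6
yaw -0.3569 tiltz [ 2.e-03  2.e-04 -1.e+00]
turn tool deg [-0.05 -0.1  -0.11]
shift tool mm [  9.97   5.11 -37.46]
```

Call:
drive_tool:
  motion: "0 -0.8 0.3 0 0 0 0;0 0 0 1 0 0 0;0 0 0 0 0 0 0"

```text
clock: 14.65
ee_pos: [0.5313, 0.1874, 0.0988]
ee_rot: [0.984, -0.177, 0.001, -0.001]
ft_force: [5.0, -2.6, 3.7]
width: 0.0138
```

```bash
python3 go.py .5393 .1790 .1374 -.355
```

```text
clock 14.65 pos [531.3 187.4  98.8] f [ 5.05 -2.59  3.69] M [-0.81 -1.45  0.01] w 13.8
yaw -0.3569 tiltz [ 2.7e-03  6.0e-04 -1.0e+00]
turn tool deg [-0.09 -0.13 -0.11]
shift tool mm [ 10.51   5.04 -38.61]
```

Call:
drive_tool:
  motion: "0 0 0 1 0 0 0;0 0 0 1 0 0 0;0 0 0 0 0 0 0"

```text
clock: 14.95
ee_pos: [0.5311, 0.1875, 0.0966]
ee_rot: [0.984, -0.177, 0.001, -0.001]
ft_force: [5.1, -2.5, 3.8]
width: 0.0136
```

```bash
python3 go.py .5393 .1790 .1374 -.355
```

```text
clock 14.95 pos [531.1 187.5  96.6] f [ 5.15 -2.51  3.81] M [-0.74 -1.37  0.02] w 13.6
yaw -0.3568 tiltz [ 2.2e-03  7.0e-04 -1.0e+00]
turn tool deg [-0.08 -0.1  -0.1 ]
shift tool mm [ 10.74   5.06 -40.74]
```

Steady and light; continue down.

Call:
drive_tool:
  motion: "0 0 0 1 0 0 0;0 0 0 1.5 0 0 0;0 0 0 1.5 0 0 0;0 0 0 0 0 0 0"

```text
clock: 15.35
ee_pos: [0.531, 0.1875, 0.0925]
ee_rot: [0.984, -0.177, 0.001, -0.001]
ft_force: [5.0, -2.9, 2.0]
width: 0.0136
```

```bash
python3 go.py .5393 .1790 .1374 -.355
```

```text
clock 15.35 pos [531.  187.5  92.5] f [ 4.96 -2.89  2.05] M [-0.73 -1.38  0.03] w 13.6
yaw -0.3568 tiltz [ 2.e-03  7.e-04 -1.e+00]
turn tool deg [-0.08 -0.09 -0.1 ]
shift tool mm [ 10.8    5.03 -44.89]
```

Call:
drive_tool:
  motion: "0 0 0 1.5 0 0 0;0 0 0 1.5 0 0 0;0 0 0 1.5 0 0 0;0 0 0 0 0 0 0"

```text
clock: 15.75
ee_pos: [0.531, 0.1875, 0.088]
ee_rot: [0.984, -0.177, 0.001, -0.001]
ft_force: [5.1, -1.9, 2.3]
width: 0.0136
```

```bash
python3 go.py .5393 .1790 .1374 -.355
```

```text
clock 15.75 pos [531.  187.5  88. ] f [ 5.14 -1.88  2.29] M [-0.66 -1.37 -0.  ] w 13.6
yaw -0.3569 tiltz [ 1.9e-03  7.0e-04 -1.0e+00]
turn tool deg [-0.08 -0.09 -0.11]
shift tool mm [ 10.81   5.03 -49.42]
```

Call:
drive_tool:
  motion: "0 0.8 0 1.5 0 0 0;0 0 0 1.5 0 0 0;0 0 0 1.5 0 0 0;0 0 0 1.5 0 0 0;0 0 0 0 0 0 0"

```text
clock: 16.25
ee_pos: [0.5311, 0.1874, 0.0815]
ee_rot: [0.984, -0.177, 0.0, -0.0]
ft_force: [4.8, -1.5, 1.8]
width: 0.0138
```

Call:
drive_tool:
  motion: "0 0 0 1 0 0 0;0 0 0 0 0 0 0"

```text
clock: 16.45
ee_pos: [0.5311, 0.1874, 0.0806]
ee_rot: [0.984, -0.177, 0.0, -0.0]
ft_force: [5.1, -0.9, 1.5]
width: 0.0135
```

Call:
drive_tool:
  motion: "0 0 0 1 0 0 0;0 0 0 0 0 0 0"

```text
clock: 16.65
ee_pos: [0.5311, 0.1874, 0.0796]
ee_rot: [0.984, -0.177, 0.0, -0.0]
ft_force: [4.6, -1.0, 2.1]
width: 0.0135
```

```bash
python3 go.py .5393 .1790 .1374 -.355
```

```text
clock 16.65 pos [531.1 187.4  79.6] f [ 4.6  -0.97  2.07] M [-0.31 -1.33  0.08] w 13.5
yaw -0.3565 tiltz [ 5.e-04  6.e-04 -1.e+00]
turn tool deg [-0.04 -0.01 -0.09]
shift tool mm [ 10.65   4.92 -57.81]
```

Call:
drive_tool:
  motion: "0 0 0 1 0 0 0;0 0 0 0 0 0 0"

```text
clock: 16.85
ee_pos: [0.5311, 0.1874, 0.0794]
ee_rot: [0.984, -0.177, 0.0, -0.0]
ft_force: [4.4, -0.7, 5.7]
width: 0.0139
```

Call:
drive_tool:
  motion: "0 0 0 1 0 0 0;0 0 0 0 0 0 0"

```text
clock: 17.05
ee_pos: [0.5311, 0.1874, 0.0793]
ee_rot: [0.984, -0.177, 0.001, -0.0]
ft_force: [3.1, -3.2, 12.3]
width: 0.0136
```

```bash
python3 go.py .5393 .1790 .1374 -.355
```

```text
clock 17.05 pos [531.1 187.4  79.3] f [ 3.1  -3.18 12.28] M [-0.62 -0.68  0.  ] w 13.6
yaw -0.3567 tiltz [ 1.1e-03  3.0e-04 -1.0e+00]
turn tool deg [-0.04 -0.06 -0.1 ]
shift tool mm [ 10.67   5.01 -58.06]
```

Call:
drive_tool:
  motion: "0 1 0 -0.8 0 0 0;0 0.6 0 0 0 0 0;0.15 0 0 0 0 0 0;0.35 0 0 0 0 0 0;0.4 0 0 0 0 0 0"

```text
clock: 17.55
ee_pos: [0.5289, 0.187, 0.0773]
ee_rot: [0.984, -0.177, -0.003, 0.001]
ft_force: [-0.4, -0.1, -0.2]
width: 0.0254
```

Call:
drive_tool:
  motion: "0.4 0 0 0 0 0 0;0.4 0 0 0 0 0 0"

```text
clock: 17.75
ee_pos: [0.5309, 0.1866, 0.0777]
ee_rot: [0.984, -0.177, -0.002, 0.0]
ft_force: [-0.3, -0.8, 0.0]
width: 0.0365
```

```bash
python3 go.py .5393 .1790 .1374 -.355;python3 - <<'E'
from avg import *
p,ee=avg(2)
show(p,'a3.png',ee.mean(0),(190,260,325,385),9,20,110,pin=False)
E
```

```text
clock 17.75 pos [530.9 186.6  77.7] f [-0.26 -0.77  0.01] M [ 0.01 -0.06  0.03] w 36.5
yaw -0.3561 tiltz [-3.2e-03 -4.0e-04 -1.0e+00]
turn tool deg [ 0.09  0.16 -0.06]
shift tool mm [ 10.41   4.3  -59.74]
```

View pics/a3.png

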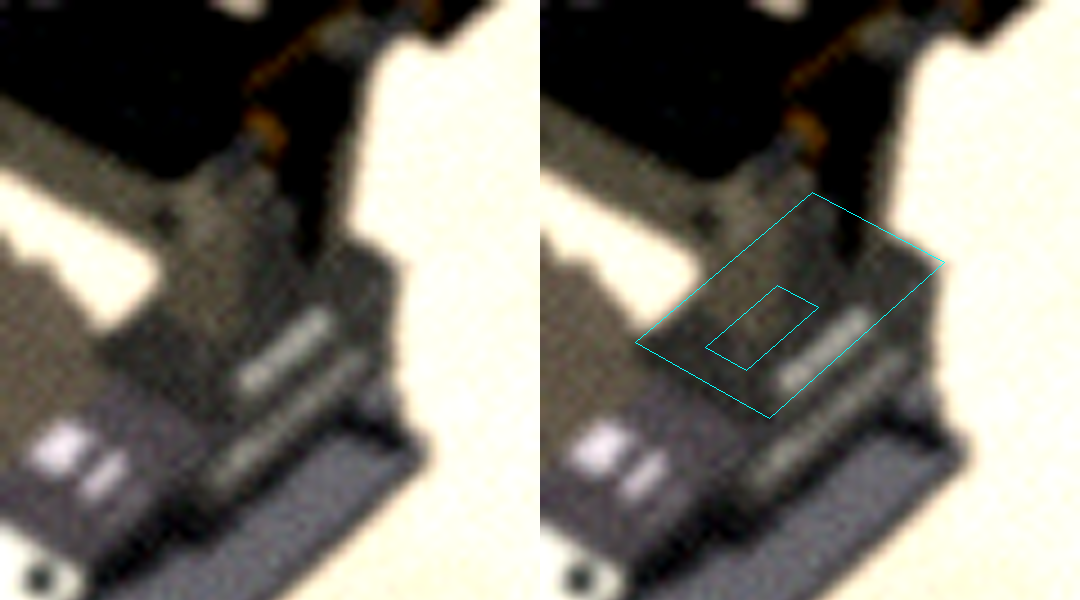

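Released with fingers clear; retreat straight up, then off to the side.

Call:
drive_tool:
  motion: "0.4 0 0 -10 0 0 0;0.4 0 0 -20 0 0 0;0.4 0 0 -35 0 0 0;0.4 0 0 -40 0 0 0;0.4 0 0 -40 0 0 0"

```text
clock: 18.35
ee_pos: [0.532, 0.1865, 0.2256]
ee_rot: [0.984, -0.177, -0.0, -0.0]
ft_force: [0.2, 0.0, -0.1]
width: 0.0372
```

Call:
drive_tool:
  motion: "0.4 -10 40 0 0 0 0;0.4 -10 45 0 0 0 0;0.4 -10 45 0 0 0 0;0.4 -10 45 0 0 0 0;0.4 0 45 0 0 0 0"

```text
clock: 18.85
ee_pos: [0.416, -0.0064, 0.2243]
ee_rot: [0.984, -0.177, 0.0, 0.0]
ft_force: [0.5, -0.3, 0.1]
width: 0.0368
```

```bash
python3 go.py .5393 .1790 .1374 -.355;python3 - <<'E'
from avg import *
p,ee=avg(3);t,_=avg(2,'top')
for P in (p,t):
    P['color']=P['f'].astype(np.uint8)
pickle.dump((p,t),open('fin.pkl','wb'))
save('f_s.png',cv2.convertScaleAbs(p['color'],alpha=2),(190,290,280,390),7)
save('f_t.png',cv2.convertScaleAbs(t['color'],alpha=1.8),(165,265,195,315),6)
save('f_all.png',np.hstack([p['color'],t['color']]),None,.71)
E
```

```text
clock 18.85 pos [416.   -6.4 224.3] f [ 0.51 -0.34  0.12] M [-0.07 -0.06 -0.02] w 36.8
yaw -0.355 tiltz [ 2.e-04 -2.e-04 -1.e+00]
turn tool deg [ 0.   -0.01  0.  ]
shift tool mm [  51.11 -216.74   86.86]
```

View pics/f_s.png

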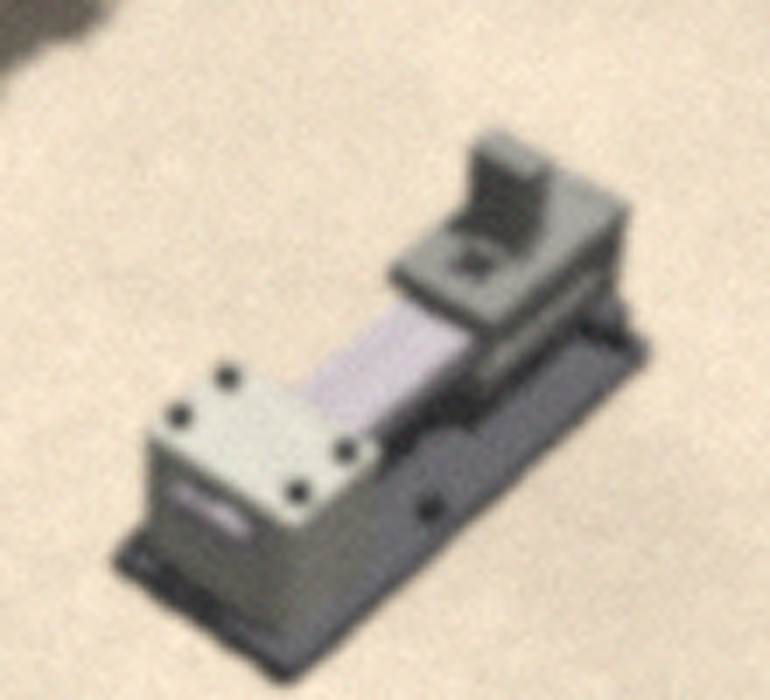

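View pics/f_t.png

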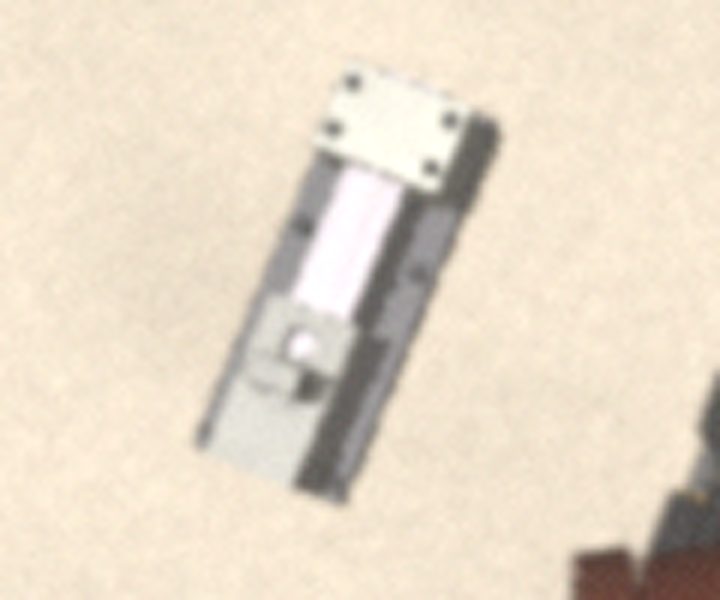

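View pics/f_all.png

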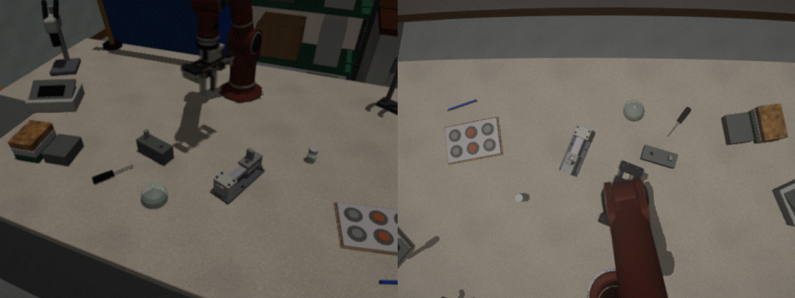

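Run:
```python
from station import manip
s=manip.read_state();print(s['clock'],s['joint_velocities'].round(3))
print(manip.hand_in())
```

```text
19.1 [-0.029  0.016 -0.017 -0.008  0.001 -0.003  0.003]
the job is handed in; nothing more can be done
None
```

The larger pin is seated in the yoke, coupling the draw-bar to it. I released it, moved the arm clear and handed the job in at 19.1 s.

- **Eye:** The pin went down through the slot and found the eye about 10 mm along from the bore.
- **Draw:** I pulled the bar forward about 10 mm, with 5–7 N of drag.
- **Seating:** The pin entered the lower bore by its taper and stopped with its collar at the height expected for full seating. The push at the stop was about 14 N. The highest wrist force I read during the work was about 13 N, well below the 25 N limit.

In the last pictures the pin stands upright at the bore end of the slot with its collar on the upper ear. The bar's plain face shows through the rest of the slot. The thin pin, dome, screwdriver and jar look undisturbed.

Some checks did not agree at first:
- **Camera bias:** The two cameras differed by about 2 mm at the yoke.
- **Grip offset:** The pin sat about 4 mm off centre in the grip. I corrected for both before inserting it.
- **Side contact:** The pin rubbed the slot wall lightly on the way in. I eased it back about 1.3 mm by feel.

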